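Fit the I/O modules in the latched machine I/O box

TASK

Pull the recessed paddle in the lid of the black I/O box to trip the latch, and raise the lid with it until it stands wide open by itself. Fit every module that is on the blue tray into an empty bay in the box - orange modules in the orange holder, white ones in the white holder - and press each down until its top is flush with the holder. When all are flush, shut the lid until it latches with the paddle lying back in its dish; leave the tools and other things on the bench where they are.

Things in the scene. Friction and masses are not known exactly. Their poses are not given: they have to be found in the camera images.
- io_box: black sheet-steel I/O box, fixed, 250 (x) x 300 (y) x 90 mm high without its lid, walls 3 mm; origin: centre of its underside, x from the robot towards the hinge side, y left. Inside, two holders stand side by side across y, centred 45 mm nearer the robot than the box's centre, faces 49 mm above the bench.
- lid (a joint): lid angle, rad: 0 shut, 1.5 fully open. Hinged along y on the box's far (+x) rim, its front edge rises. 0.5 kg; a stiff hinge, so it stays where it is left; some 8 N at the paddle raises it. Latched, it cannot rise more than a few mm. It latches by itself when its front is pushed fully down (a few N; 10 N is ample).
- paddle (a joint): angle of the paddle in rad: 0 lying in its dish (a spring returns it there), 0.75 fully pulled up. The latch is clear from about 0.3; 3 to 5 N at the free end pulls it. It hinges on the lid along y.
- paddle_grip (a point): middle of the paddle near its free end: where to take it. A metal flap 46 mm wide (y), 12 thick, 64 long (x), a red line near the free end. Its pivot is 48 mm from here to -x (the robot's side), the free end 12 mm to +x; upper side 6 mm above this point and 3 mm below the lid's surface. The dish is open 32 mm on each side and 26 mm past the free end, to 22 mm below this point. Axes: the paddle's.
- lid_hinge (a point): on the lid's hinge axis, mid width, 91 mm above the bench, at the underside of the plate. Axes turn with the lid: plate x 0 to -250 mm, y -150 to 150, z 0 to 4. Dish: x -243 to -150, y -55 to 55, 28 mm deep from the top. The paddle pivots at x -236, z -4. The latch hook hangs from the dish's front end to z -70 mm, y -15 to 15.
- lid_edge (a point): middle of the lid's front edge, on its outer surface; axes turn with the lid.
- holder_orange: orange holder with two bays side by side along y, fixed in the box, 64 (x) x 104 (y) x 45 mm; origin at the centre of its underside. The orange and white holders may change places.
- holder_white: white holder, otherwise the same.
- orange_bay0 (a point): centre of the mouth of a bay of the orange holder, level with its top face; axes as the box's. Bay 48 (x) x 40 (y) mm, 30 mm deep: a module has 2 mm play a side and, on the floor, its top is flush. A spring contact in the +x wall, from 5 mm down, stops a module merely set in (some 10 mm proud) and holds it by friction; 5 to 10 N on its top drives it home, where it stays.
- orange_bay1 (a point): centre of the mouth of a bay of the orange holder, level with its top face; axes as the box's. Bay 48 (x) x 40 (y) mm, 30 mm deep: a module has 2 mm play a side and, on the floor, its top is flush. A spring contact in the +x wall, from 5 mm down, stops a module merely set in (some 10 mm proud) and holds it by friction; 5 to 10 N on its top drives it home, where it stays.
- white_bay0 (a point): centre of the mouth of a bay of the white holder, level with its top face; axes as the box's. Bay 48 (x) x 40 (y) mm, 30 mm deep: a module has 2 mm play a side and, on the floor, its top is flush. A spring contact in the +x wall, from 5 mm down, stops a module merely set in (some 10 mm proud) and holds it by friction; 5 to 10 N on its top drives it home, where it stays.
- white_bay1 (a point): centre of the mouth of a bay of the white holder, level with its top face; axes as the box's. Bay 48 (x) x 40 (y) mm, 30 mm deep: a module has 2 mm play a side and, on the floor, its top is flush. A spring contact in the +x wall, from 5 mm down, stops a module merely set in (some 10 mm proud) and holds it by friction; 5 to 10 N on its top drives it home, where it stays.
- tray: blue tray, fixed, 250 (x) x 220 (y) mm, 10 mm high rim 4 mm thick, inner floor 4 mm above the bench; origin at the centre of its underside. The modules stand upright in it.
- orange_a: orange module: plastic block 44 (its x) x 36 (its y) x 30 mm, orange with a black band, a black label on top and a black foot that tapers over the lowest 8 mm to 36 x 28 mm. Origin: centre of the underside; z up, the top 30 mm above it. 50 to 100 g. Either way round fits. It may be absent in a run.
- orange_b: orange module: plastic block 44 (its x) x 36 (its y) x 30 mm, orange with a black band, a black label on top and a black foot that tapers over the lowest 8 mm to 36 x 28 mm. Origin: centre of the underside; z up, the top 30 mm above it. 50 to 100 g. Either way round fits. It may be absent in a run.
- white_a: white module: plastic block 44 (its x) x 36 (its y) x 30 mm, white with a black band, a black label on top and a black foot that tapers over the lowest 8 mm to 36 x 28 mm. Origin: centre of the underside; z up, the top 30 mm above it. 50 to 100 g. Either way round fits. It may be absent in a run.
- white_b: white module: plastic block 44 (its x) x 36 (its y) x 30 mm, white with a black band, a black label on top and a black foot that tapers over the lowest 8 mm to 36 x 28 mm. Origin: centre of the underside; z up, the top 30 mm above it. 50 to 100 g. Either way round fits. It may be absent in a run.
- terminal: small green terminal block, 30 x 14 x 16 mm, loose in the middle of the tray; not part of the job. Origin: centre of the underside.
- screwdriver: yellow screwdriver, 190 mm, lying left of the box; leave it. Origin at its middle, x along it.
- valve: orange dispensing valve on a square metal foot, 45 x 45 x 94 mm, standing beyond the tray; leave it. Origin: centre of the underside.
- gauge: round pressure gauge, 52 mm across, 22 mm high, lying face up between box and tray; leave it. Origin: centre of the underside.
- grease: white bottle with a red cap, 44 mm across, 110 mm high, standing left of the box; leave it. Origin: centre of the underside.
Not all that is in view belongs to the job. What is shaped like the orange_b but turquoise or yellow is not meant.

How it is judged:
On the way, in this order (a step that is already met when the one before it is completed fails the run):
1. the paddle is pulled up while the lid is still down, tripping the latch (value of joint paddle above 0.3 rad and value of joint lid below 0.2 rad), for 0.05 s.
2. the lid is raised and stands wide open by itself, the paddle let go (value of joint lid above 1.1 rad and value of joint paddle below 0.1 rad), for 0.3 s.
3. every module present is flush in a bay of its own colour, the lid still open (value of joint lid above 0.8 rad and ((horizontal distance between orange_a and orange_bay0 below 0.004 m and z of orange_a in the frame of orange_bay0 below -0.0275 m and angle between orange_a's own z axis and vertical below 0.08 rad) or (horizontal distance between orange_a and orange_bay1 below 0.004 m and z of orange_a in the frame of orange_bay1 below -0.0275 m and angle between orange_a's own z axis and vertical below 0.08 rad)) and ((horizontal distance between orange_b and orange_bay0 below 0.004 m and z of orange_b in the frame of orange_bay0 below -0.0275 m and angle between orange_b's own z axis and vertical below 0.08 rad) or (horizontal distance between orange_b and orange_bay1 below 0.004 m and z of orange_b in the frame of orange_bay1 below -0.0275 m and angle between orange_b's own z axis and vertical below 0.08 rad)) and ((horizontal distance between white_a and white_bay0 below 0.004 m and z of white_a in the frame of white_bay0 below -0.0275 m and angle between white_a's own z axis and vertical below 0.08 rad) or (horizontal distance between white_a and white_bay1 below 0.004 m and z of white_a in the frame of white_bay1 below -0.0275 m and angle between white_a's own z axis and vertical below 0.08 rad)) and ((horizontal distance between white_b and white_bay0 below 0.004 m and z of white_b in the frame of white_bay0 below -0.0275 m and angle between white_b's own z axis and vertical below 0.08 rad) or (horizontal distance between white_b and white_bay1 below 0.004 m and z of white_b in the frame of white_bay1 below -0.0275 m and angle between white_b's own z axis and vertical below 0.08 rad))), for 0.2 s.
4. the lid is shut and latched (value of joint lid below 0.02 rad and value of joint paddle below 0.08 rad), for 0.2 s.
At the end, for the whole second after the job is handed in: The lid is shut (below 0.02 rad) with the paddle back in its dish (below 0.08 rad), so that it is latched, and each module present is in a bay of a holder of its own colour, within 4 mm of the bay's centre, upright, its top no more than 2.5 mm above the holder's face, at rest (all of step 4 and ((horizontal distance between orange_a and orange_bay0 below 0.004 m and z of orange_a in the frame of orange_bay0 below -0.0275 m and angle between orange_a's own z axis and vertical below 0.08 rad) or (horizontal distance between orange_a and orange_bay1 below 0.004 m and z of orange_a in the frame of orange_bay1 below -0.0275 m and angle between orange_a's own z axis and vertical below 0.08 rad)) and ((horizontal distance between orange_b and orange_bay0 below 0.004 m and z of orange_b in the frame of orange_bay0 below -0.0275 m and angle between orange_b's own z axis and vertical below 0.08 rad) or (horizontal distance between orange_b and orange_bay1 below 0.004 m and z of orange_b in the frame of orange_bay1 below -0.0275 m and angle between orange_b's own z axis and vertical below 0.08 rad)) and ((horizontal distance between white_a and white_bay0 below 0.004 m and z of white_a in the frame of white_bay0 below -0.0275 m and angle between white_a's own z axis and vertical below 0.08 rad) or (horizontal distance between white_a and white_bay1 below 0.004 m and z of white_a in the frame of white_bay1 below -0.0275 m and angle between white_a's own z axis and vertical below 0.08 rad)) and ((horizontal distance between white_b and white_bay0 below 0.004 m and z of white_b in the frame of white_bay0 below -0.0275 m and angle between white_b's own z axis and vertical below 0.08 rad) or (horizontal distance between white_b and white_bay1 below 0.004 m and z of white_b in the frame of white_bay1 below -0.0275 m and angle between white_b's own z axis and vertical below 0.08 rad)) and linear speed of each of orange_a, orange_b, white_a, white_b below 0.02 m/s); the robot touches nothing.
It fails at once if a tool or other thing on the bench is pushed away or knocked over (distance of any of screwdriver, valve, gauge, grease from where it was at the start of the episode above 0.04 m or angle between any of screwdriver, valve, gauge, grease's own z axis and vertical above 0.6 rad).
Of orange_a, orange_b, white_a, white_b only 2 to 4 are there at a start; the rules pass over those that are not, and their reading is None.
At some moment in a run one of orange_a, orange_b, white_a, white_b may be knocked a few centimetres aside while the robot is not near it.
It also fails if it takes over 210 s, if anything falls off the work surface, if the arm or the gripper's body presses on something with over 40 N, if the wrist force passes 120 N, or if a joint passes its speed limit or range.

ROBOT

A 6-joint arm with a two-finger parallel gripper is mounted at the origin on the work surface. World frame = base frame: x ahead of the robot, y to its left, z up, the work surface at z = 0. Lengths are in m, angles in rad, forces in N, time in s.
With the tool pointing down it reaches from about 0.35 to 0.975 m from the base axis. Payload 4.9 kg.
Tool frame: the origin (TCP) lies on the centre line of the jaws, within the pads' length; the fingertips stand 11 mm ahead of it and the grasp point (between the pads) lies 8 mm behind it; z points along the fingers, y is the direction in which the jaws open and shut (so a half turn about z gives the same grasp; the last joint's range is limited). The gripper opens to 85 mm and grips with 20 to 120 N. Pads are 22 mm wide; open, the fingers measure 114 mm over their backs; the gripper's body (76 mm by 85 mm) begins 54 mm behind the grasp point. The pads swing forward as they close: fully open they stand 13 mm farther back than shut.
Start: joints at [1.013, 0.053, 1.613, -0, 1.476, -0.119], TCP at [0.266, 0.566, 0.242] pointing down, gripper open.
Joint ranges: [-3.01, 3.01], [-1.01, 2.22], [0.06, 2.58], [-1.02, 4.17], [0.09, 2.62], [-3.14, 3.14]. Speed limits (rad/s): [2.57, 2.57, 3.14, 3.14, 3.14, 3.14].

INTERFACE

Orientations are given as a rotation vector (axis times angle).
In Python, from station import ctrl gives the robot as it stands.
- The arm moves only by the shell command python3 -m crank 'ROWS' [OPENING] [FORCE]. ROWS is JSON, a list of rows, each an object of numbers: "x", "y", "z": the shift along the tool's x, y, z as a fraction of full scale; "roll": the turn about the tool's z as a fraction of full scale. In form: [{"x": .., "y": .., "z": .., "roll": ..}, ...]. A call has 1 to 10 rows; each row shifts and turns the commanded pose from where the row before left it, along the tool's axes as they then stand; what a row does not reach is not made up. Full scale, the value 1, is 0.06 m for a shift and 0.12 rad for a turn. A row lasts 1/8 s, in which the tool goes at most 62.5 mm and 10.7 degrees, less where a joint would pass 70% of its speed; a pose out of reach is approached as far as the arm can. A call with a number of a shift or a turn outside -1 to 1 is refused whole. A call with a gripper value outside its range is refused whole. OPENING is the closure, from 0 (fully open) to 1 (shut), set as the call begins (- or left out, the last holds). The fingers move at their own pace and stop on an object; FORCE is the grip in N (left out, the last holds). Time passes only in rows, so rows that do not move let the fingers close. It gives the time, the measured TCP pose, the force and the opening at its end, in the units of the state.
- ctrl.get_obs(): the state, without advancing time (a new reading comes with each control period).
- ctrl.get_image(name): name is "scene" or "top" or "wrist"; returns a dict with "img" (480x640x3 uint8, red, green, blue), "K" (3x3 intrinsics, pixels), "rvec" (rotation vector, rad) and "tvec" (3), from world to camera coordinates, as OpenCV has them. Camera axes: x right, y down, z forward; pixel columns grow to the right and rows downward; lengths in m; the calibration is good to about 2 mm. The wrist camera is an equidistant fisheye: a pixel r from the principal point sees the ray r / f radians off the axis. A picture is of the moment at which its call begins. There is no depth.
- ctrl.finish_job(): hands the job in, once; it reports no verdict.
The state is a dict: "t": time; "q": joint angles; "dq": joint speeds; "effort": joint torques, N m; "tool_pos": TCP position; "tool_rot": TCP orientation; "contact_force": force on the tool from outside, world axes, zero at the start; "wrist_torque": the same for the moment, N m; "opening": finger opening in m.
Only numpy, scipy, OpenCV 4.12 (cv2) and the standard library are available. Lean on these libraries where they do the work, as an engineer would, in place of code of your own. Each camera call takes 0.05 s, during which the arm holds its last target.

## Working session

There is one attempt and no reset: what is moved stays moved. The work goes in short steps, Python scripts to look and compute and a shell command to move; the robot and the scene stay as the last step left them, time stands still between calls to the robot, and variables do not carry over. Pictures are saved under pics/ and viewed, and the job is handed in when it is done.

```bash
ls; mkdir -p pics
cat > h.py <<'E'
import numpy as np, cv2
from station import ctrl
def save(name,fn,crop=None,scale=1):
    d=ctrl.get_image(name); im=d["img"]
    np.savez('pics/'+fn+'.npz',**{k:np.array(v) for k,v in d.items()})
    if crop: im=im[crop[1]:crop[3],crop[0]:crop[2]]
    if scale!=1: im=cv2.resize(im,None,fx=scale,fy=scale,interpolation=cv2.INTER_CUBIC)
    cv2.imwrite('pics/'+fn+'.png',im[:,:,::-1]); return d
def load(fn): return dict(np.load('pics/'+fn+'.npz'))
def ray(d,px,fish=False):
    K=d['K'];R=cv2.Rodrigues(np.array(d['rvec'],float))[0];t=np.array(d['tvec'],float).ravel()
    u=(px[0]-K[0,2])/K[0,0];v=(px[1]-K[1,2])/K[1,1]
    if fish:
        th=np.hypot(u,v); c=np.array([u/th*np.sin(th),v/th*np.sin(th),np.cos(th)]) if th>1e-9 else np.array([0,0,1.])
    else: c=np.array([u,v,1.])
    return -R.T@t, R.T@c
def onplane(d,px,z,fish=False):
    o,r=ray(d,px,fish); return o+r*(z-o[2])/r[2]
def proj(d,p,fish=False):
    K=d['K'];R=cv2.Rodrigues(np.array(d['rvec'],float))[0];c=R@np.array(p)+np.array(d['tvec']).ravel()
    if fish:
        th=np.arctan2(np.hypot(c[0],c[1]),c[2]);s=th/np.hypot(c[0],c[1]);u,v=c[0]*s,c[1]*s
    else:u,v=c[0]/c[2],c[1]/c[2]
    return np.array([K[0,0]*u+K[0,2],K[1,1]*v+K[1,2]])
E
python3 - <<'E'
from h import *
for n in ["scene","top","wrist"]:
    d=save(n,n+'0'); o,r=ray(d,(320,240),n=="wrist"); print(n,d["K"][0][0],o.round(3),r.round(3))
o=ctrl.get_obs()
for k in o: print(k,np.round(o[k],4))
E
```

```text
pics
scene 435.0887822991978 [ 0.877 -0.465  0.858] [-0.322  0.474 -0.819]
top 449.9800616082667 [ 0.403 -0.026  1.196] [ 0.14   0.013 -0.99 ]
wrist 371.64829954431775 [0.201 0.595 0.372] [ 0.26  -0.123 -0.958]
t 0.15
q [ 1.013   0.0532  1.614   0.      1.476  -0.119 ]
dq [ 0.0001 -0.002  -0.0042  0.0003 -0.0015 -0.    ]
effort [ 1.30000e-03 -3.94248e+01 -3.70718e+01 -0.00000e+00  4.70000e-03
  0.00000e+00]
tool_pos [0.2653 0.5654 0.2413]
tool_rot [-6.8370e-01 -3.0657e+00  2.4000e-03]
contact_force [ 0.0094 -0.3439 -0.8222]
wrist_torque [ 0.0531 -0.0007  0.0086]
opening 0.0853
```

View pics/scene0.png

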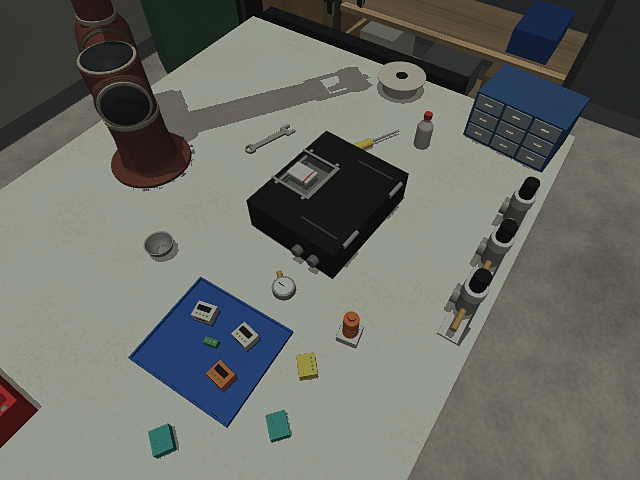

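View pics/top0.png

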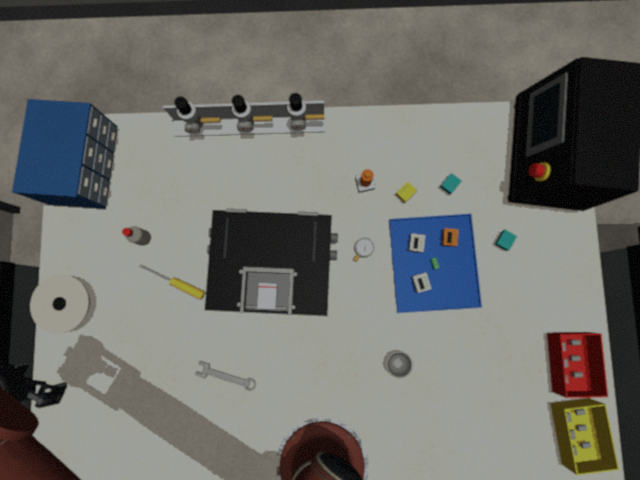

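View pics/wrist0.png

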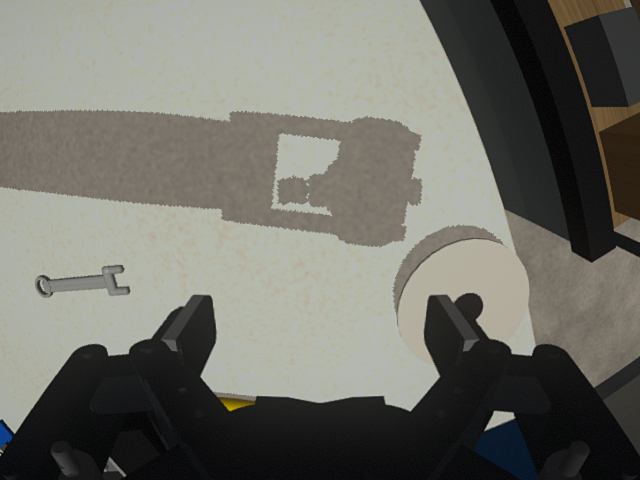

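Candidates on view (top picture): white modules at (417,242) and (422,282), and an orange one at (450,237), all on the tray. Not meant: yellow block (406,192), turquoise ones (451,183) and (506,240), orange valve (367,178), green terminal (435,263). The paddle is at (267,295) in the lid of the black box. I'll check this in a crop and measure.

Run:
```python
from h import *
d=load('top0'); im=d['img']
a=cv2.resize(im[200:320,200:340],None,fx=4,fy=4,interpolation=cv2.INTER_CUBIC)
b=cv2.resize(im[200:320,385:485],None,fx=2.3,fy=4,interpolation=cv2.INTER_CUBIC)
cv2.imwrite('pics/crop1.png',np.hstack([a,b])[:,:,::-1])
from scipy.spatial.transform import Rotation as Rn
o=ctrl.get_obs(); print(Rn.from_rotvec(o['tool_rot']).as_matrix().round(3))
# box lid
g=im.max(axis=2); m=(g<40).astype(np.uint8); m[:, :195]=0;m[:,345:]=0;m[:200]=0;m[325:]=0
m=cv2.morphologyEx(m,cv2.MORPH_OPEN,np.ones((9,9)))
cs=cv2.findContours(m,0,2)[0]; c=max(cs,key=cv2.contourArea)
r=cv2.minAreaRect(c); bx=cv2.boxPoints(r)
for p in bx: print(p.round(1), onplane(d,p,0.095).round(4))
# tray
hsv=cv2.cvtColor(im,cv2.COLOR_RGB2HSV)
mod=im[200:320,385:485]
def blobs(mask,lo=20):
    for c in cv2.findContours(mask.astype(np.uint8),0,2)[0]:
        if cv2.contourArea(c)>lo: yield c
R=np.zeros(im.shape[:2],bool);R[205:320,385:485]=1
H,S,V=hsv[...,0].astype(int),hsv[...,1],hsv[...,2]
for nm,mk in [('or',(H<20)&(S>120)&(V>70)&R),('wh',(S<60)&(V>120)&R&(cv2.erode(cv2.morphologyEx(((H>100)&(H<130)&(S>120)).astype(np.uint8),cv2.MORPH_CLOSE,np.ones((25,25))),np.ones((3,3)))>0))]:
    for c in blobs(mk):
        r=cv2.minAreaRect(c);print(nm,np.round(r[0],1),np.round(r[1],1),round(r[2],1),onplane(d,r[0],0.034).round(4))
```

```text
[[-0.905  0.425 -0.001]
 [ 0.425  0.905 -0.001]
 [ 0.    -0.002 -1.   ]]
[206.3 308.5] [0.3982 0.269  0.095 ]
[210.4 210.5] [0.6407 0.2604 0.095 ]
[329.6 215.6] [ 0.619  -0.0375  0.095 ]
[325.4 313.5] [ 0.3786 -0.0204  0.095 ]
or [449.7 237. ] [14.4 16.3] 4.8 [ 0.5654 -0.3483  0.034 ]
wh [421.8 282.1] [17.5 14. ] 73.3 [ 0.4505 -0.2696  0.034 ]
wh [417.2 242.1] [14.  17.1] 6.3 [ 0.5544 -0.2634  0.034 ]
```

View pics/crop1.png

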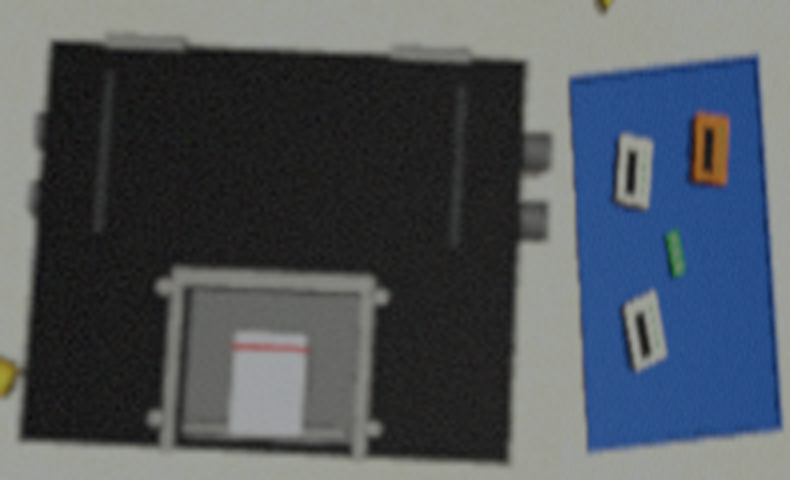

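Run:
```python
from h import *
d=load('top0')
P=lambda x,y,z:onplane(d,(200+x/4-.4,200+y/4-.4),z)
a=P(233,344,.092);b=P(310,351,.092);print('red',a.round(4),b.round(4))
f=P(237,332,.092);g=P(306,332,.092);print('free',f.round(4),g.round(4))
c=P(229,428,.092);e=P(303,433,.092);print('pivot',c.round(4),e.round(4))
for n,p,z in [('FL',(20,438),.095),('FR',(509,463),.095),('BR',(526,62),.095),('BL',(52,41),.095)]: print(n,P(*p,z).round(4))
```

```text
red [0.4504 0.1433 0.092 ] [0.4448 0.0961 0.092 ]
free [0.4576 0.1408 0.092 ] [0.4565 0.0984 0.092 ]
pivot [0.3995 0.1461 0.092 ] [0.3953 0.101  0.092 ]
FL [0.3968 0.273  0.095 ]
FR [ 0.3741 -0.0237  0.095 ]
BR [ 0.6202 -0.0413  0.095 ]
BL [0.6423 0.255  0.095 ]
```

```bash
python3 -m crank '[{"roll":-0.76},{"roll":-0.76},{"roll":-0.76},{"roll":-0.76},{"x":-0.44,"y":-0.9},{"x":-0.44,"y":-0.9},{"x":-0.44,"y":-0.9},{"x":-0.44,"y":-0.9}]' 0.25 40; python3 -m crank '[{"x":-0.44,"y":-0.9},{"x":-0.44,"y":-0.9},{"x":-0.44,"y":-0.9},{"x":-0.44,"y":-0.9},{},{}]'
cat > st.py <<'E'
from h import *
from scipy.spatial.transform import Rotation as Rn
import sys
o=ctrl.get_obs();R=Rn.from_rotvec(o['tool_rot']).as_matrix()
print('t',round(o['t'],2),'pos',np.round(o['tool_pos'],4),'yaw_y',np.degrees(np.arctan2(R[1,1],R[0,1])).round(2),'F',np.round(o['contact_force'],1),'open',round(o['opening'],4))
if len(sys.argv)>3:
    t=np.array([float(v) for v in sys.argv[1:4]]); print('units xyz',(R.T@(t-o['tool_pos'])/.06).round(3))
E
python3 st.py 0.4455 .1205 .2; python3 -c "
from h import *; save('wrist','w1')"
```

```text
t 0.15 pos [0.2653 0.5654 0.2413] yaw_y 64.86 F [ 0.  -0.3 -0.8] open 0.0853
units xyz [-5.87  -5.435  0.696]validation failed for argument at $[0]...
validation failed for argument at $[0]...
```

View pics/w1.png

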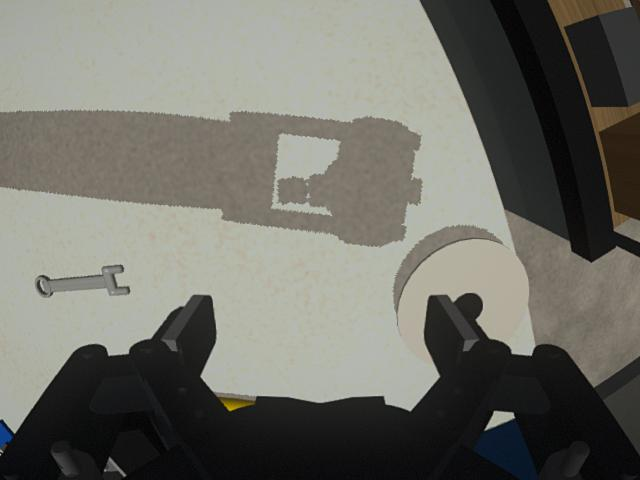

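```bash
python3 -m crank '[{"x":0,"y":0,"z":0,"roll":-0.76},{"x":0,"y":0,"z":0,"roll":-0.76},{"x":0,"y":0,"z":0,"roll":-0.76},{"x":0,"y":0,"z":0,"roll":-0.76},{"x":-0.44,"y":-0.9,"z":0,"roll":0},{"x":-0.44,"y":-0.9,"z":0,"roll":0},{"x":-0.44,"y":-0.9,"z":0,"roll":0},{"x":-0.44,"y":-0.9,"z":0,"roll":0}]' 0.25 40; python3 -m crank '[{"x":-0.44,"y":-0.9,"z":0,"roll":0},{"x":-0.44,"y":-0.9,"z":0,"roll":0},{"x":-0.44,"y":-0.9,"z":0,"roll":0},{"x":-0.44,"y":-0.9,"z":0,"roll":0},{"x":0,"y":0,"z":0,"roll":0}]'
python3 st.py 0.4455 .1205 .2; python3 -c "
from h import *; save('wrist','w1')"
```

```text
t: 1.2
tool_pos: [0.3551, 0.3408, 0.2422]
tool_rot: [0.115, 3.139, -0.0]
contact_force: [0.6, 0.2, 0.4]
opening: 0.0641
t: 1.82
tool_pos: [0.4451, 0.116, 0.2422]
tool_rot: [0.127, 3.139, -0.001]
contact_force: [-0.8, 1.3, -0.8]
opening: 0.064
t 1.82 pos [0.4451 0.116  0.2422] yaw_y 85.36 F [-0.8  1.3 -0.8] open 0.064
units xyz [0.    0.075 0.704]
```

View pics/w1.png

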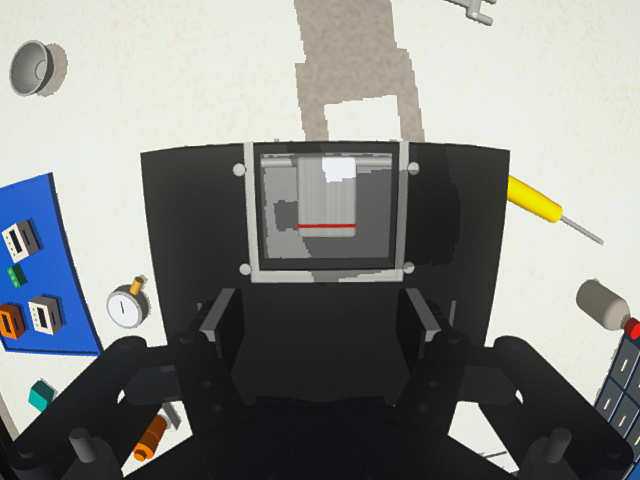

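The wrist picture shows the paddle square-on, with its red line from (298,226) to (356,226) and its free end at row 236. The lid's front corners are at (141,152) and (510,150).

Run:
```python
from h import *
d=load('w1')
for n,p,z in [('redL',(298,226),.092),('redR',(355.5,226),.092),('freeL',(299,236),.092),('freeR',(355,236),.092),('pivL',(297,157),.092),('pivR',(355,157),.092),('FR',(141,152),.095),('FL',(510,150),.095)]: print(n,onplane(d,p,z,True).round(4))
```

```text
redL [0.4451 0.0983 0.092 ]
redR [0.4487 0.1432 0.092 ]
freeL [0.4533 0.0983 0.092 ]
freeR [0.4568 0.1424 0.092 ]
pivL [0.3915 0.1025 0.092 ]
pivR [0.3949 0.1461 0.092 ]
FR [ 0.3722 -0.0228  0.095 ]
FL [0.3936 0.2744 0.095 ]
```

```bash
python3 -m crank '[{"x":0,"y":0.08,"z":0.8,"roll":0},{"x":0,"y":0,"z":0.8,"roll":0},{"x":0,"y":0,"z":0.6,"roll":0},{"x":0,"y":0,"z":0.4,"roll":0},{"x":0,"y":0,"z":0,"roll":0},{"x":0,"y":0,"z":0,"roll":0}]' 0.25 40
python3 st.py 0.4445 .1205 .083; python3 -c "
from h import *; save('wrist','w2')"
```

```text
t: 2.62
tool_pos: [0.4451, 0.1251, 0.0875]
tool_rot: [0.114, 3.138, 0.001]
contact_force: [0.3, 0.7, 0.2]
opening: 0.0641
t 2.62 pos [0.4451 0.1251 0.0875] yaw_y 85.85 F [0.3 0.7 0.2] open 0.0641
units xyz [ 0.004 -0.077  0.075]
```

View pics/w2.png

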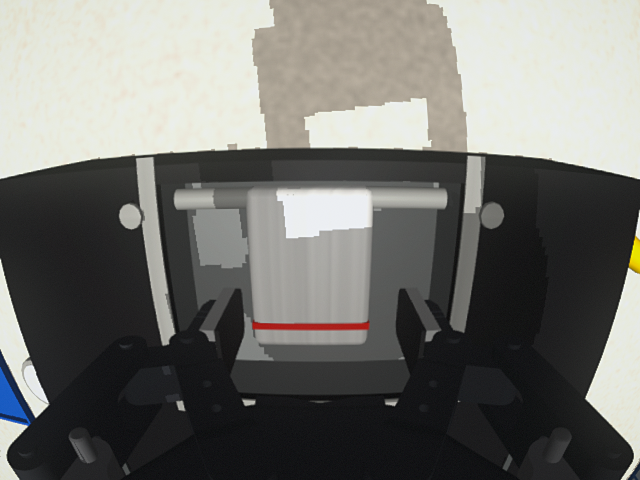

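```bash
python3 -m crank '[{"x":0.04,"y":-0.07,"z":0.07,"roll":0},{"x":0,"y":0,"z":0,"roll":0}]'; python3 -m crank '[{"x":0,"y":0,"z":0,"roll":0},{"x":0,"y":0,"z":0,"roll":0},{"x":0,"y":0,"z":0,"roll":0},{"x":0,"y":0,"z":0,"roll":0}]' 1 45
python3 st.py 0.4445 .1205 .083; python3 -c "
from h import *; save('wrist','w3')"
```

```text
t: 2.92
tool_pos: [0.4418, 0.1199, 0.0824]
tool_rot: [0.117, 3.139, 0.0]
contact_force: [-0.2, -0.2, 0.6]
opening: 0.064
t: 3.42
tool_pos: [0.4423, 0.1212, 0.083]
tool_rot: [0.116, 3.139, 0.004]
contact_force: [-1.2, 5.5, 3.7]
opening: 0.0447
t 3.42 pos [0.4423 0.1212 0.083 ] yaw_y 85.78 F [-1.2  5.5  3.7] open 0.0447
units xyz [-0.037 -0.008 -0.001]
```

View pics/w3.png

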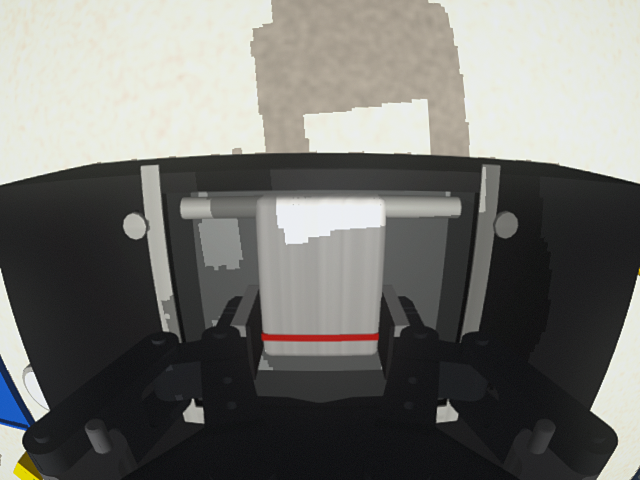

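```bash
python3 -m crank '[{"x":0.01,"y":0,"z":-0.13,"roll":0},{"x":0.04,"y":0,"z":-0.15,"roll":0},{"x":0.06,"y":0,"z":-0.14,"roll":0},{"x":0.09,"y":0,"z":-0.12,"roll":0},{"x":0,"y":0,"z":0,"roll":0},{"x":0,"y":0,"z":0,"roll":0}]'; 
python3 st.py; python3 -c "
from h import *; save('wrist','w4');save('scene','s4',(200,80,460,290),3)"
```

```text
t: 4.22
tool_pos: [0.4366, 0.1217, 0.118]
tool_rot: [0.117, 3.12, 0.005]
contact_force: [17.8, 3.2, -4.4]
opening: 0.0449
t 4.22 pos [0.4366 0.1217 0.118 ] yaw_y 85.71 F [17.8  3.2 -4.4] open 0.0449
```

View pics/w4.png

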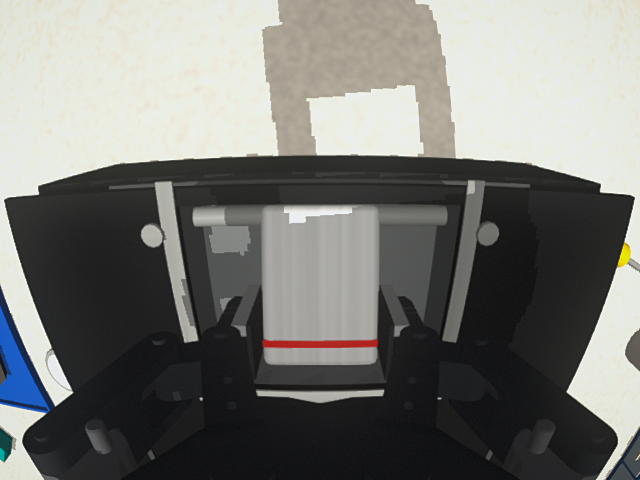

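View pics/s4.png

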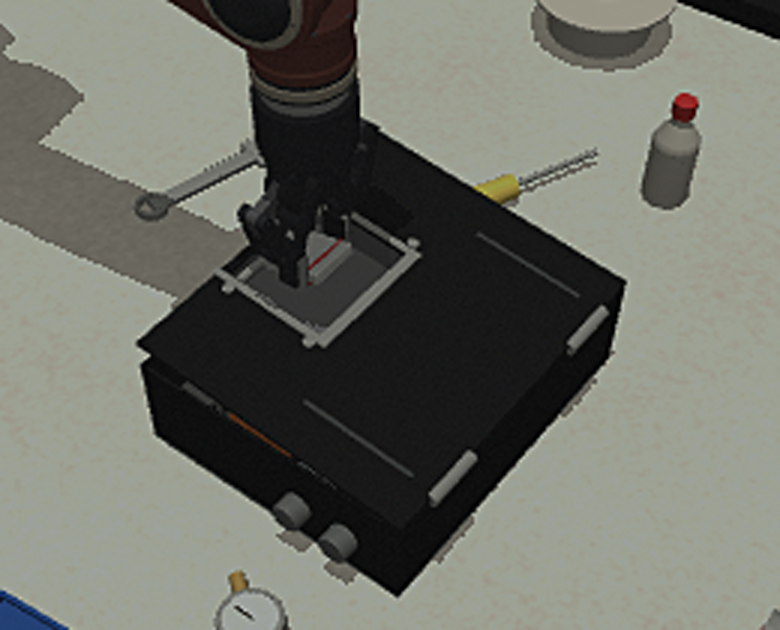

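```bash
cat > lid.py <<'E'
from h import *
C=np.array([0.508,0.1158]);yaw=-0.074
ex=np.array([np.cos(yaw),np.sin(yaw)]);ey=np.array([-ex[1],ex[0]])
H=np.array([*(C+.125*ex),.091])
def L(x,y,z,th): # lid frame->world
    X=x*np.cos(th)+z*np.sin(th); Z=-x*np.sin(th)+z*np.cos(th)
    return np.array([*(H[:2]+X*ex+y*ey),H[2]+Z])
def B(x,y,z): return np.array([*(C+x*ex+y*ey),z])
E
python3 - <<'E'
from lid import *
d=load('s4');w=load('w4')
for th in [0,.05,.1,.15,.2]: print(th,proj(d,L(-.25,-.15,.004,th)).round(1),proj(w,L(-.25,-.15,.004,th),True).round(1),proj(w,L(-.25,.15,.004,th),True).round(1), proj(w,L(-.236,0,-.004,th),True).round(1))
for ph in [0,.2,.4,.6]:
    print(ph,[proj(w,L(-.236+.060*np.cos(ph)-.005*np.sin(ph),0,-.004+.06*np.sin(ph)+.005*np.cos(ph),th),True).round(1) for th in (.05,.1,.15)])
E
```

```text
0 [245.5 199.5] [ 30.5 187.8] [607.1 187.3] [319.3 203.7]
0.05 [244.8 196. ] [ 15.2 193.7] [622.4 193.1] [319.3 209.9]
0.1 [244.4 192.6] [ -1.1 201.6] [638.7 201. ] [319.4 218.8]
0.15 [244.2 189.2] [-18.2 211.8] [655.9 211. ] [319.5 230.6]
0.2 [244.2 186. ] [-36.2 224.5] [673.8 223.6] [319.7 246.3]
0 [array([319.4, 338.1]), array([319.5, 350. ]), array([319.5, 363.6])]
0.2 [array([319.5, 349.8]), array([319.6, 364.2]), array([319.6, 380.5])]
0.4 [array([319.6, 357.7]), array([319.7, 375. ]), array([319.8, 394.4])]
0.6 [array([319.7, 360.6]), array([319.8, 381.3]), array([319.9, 404.4])]
```

```bash
python3 -m crank '[{"x":0,"y":0,"z":0,"roll":0},{"x":0,"y":0,"z":0,"roll":0},{"x":-0.05,"y":0,"z":-0.05,"roll":0},{"x":-0.05,"y":0,"z":-0.05,"roll":0},{"x":0,"y":0,"z":-0.05,"roll":0},{"x":0,"y":0,"z":-0.05,"roll":0},{"x":0,"y":0,"z":0,"roll":0}]' 1 20; 
python3 st.py; python3 -c "
from h import *; save('wrist','w5');save('scene','s5',(200,80,460,290),3)"
```

```text
t: 5.2
tool_pos: [0.4376, 0.1216, 0.1265]
tool_rot: [0.117, 3.134, 0.005]
contact_force: [7.2, 6.1, -6.6]
opening: 0.0449
t 5.2 pos [0.4376 0.1216 0.1265] yaw_y 85.72 F [ 7.2  6.1 -6.6] open 0.0449
```

View pics/w5.png

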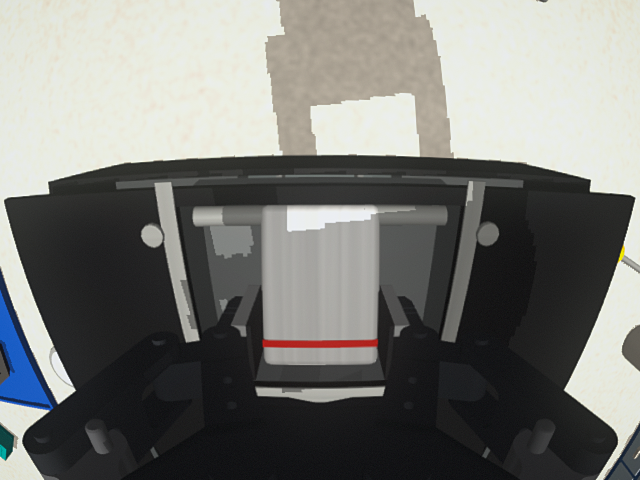

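View pics/s5.png

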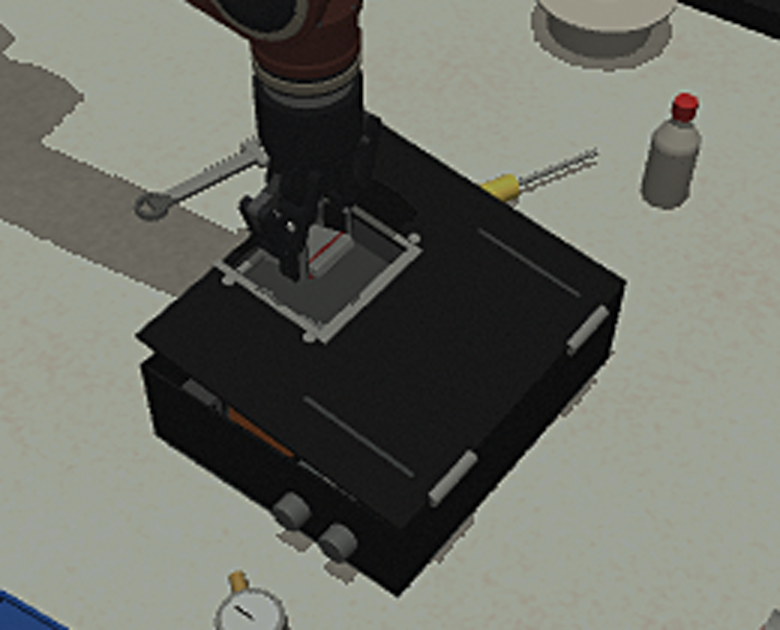

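```bash
cat > fit.py <<'E'
from lid import *
import sys
from scipy.optimize import least_squares
def fit(fn,obs):
    w=load(fn)
    def pt(k,th,ph):
        if k=='FR':return L(-.25,-.15,.004,th)
        if k=='FL':return L(-.25,.15,.004,th)
        r,h,y={'red':(.0505,.006,0),'free':(.060,.004,0),'freeL':(.06,.006,-.023),'freeR':(.06,.006,.023)}[k]
        return L(-.236+r*np.cos(ph)-h*np.sin(ph),y,-.004+r*np.sin(ph)+h*np.cos(ph),th)
    f=lambda p:np.concatenate([(proj(w,pt(k,p[0],p[1])+np.array([*(p[2]*ex+p[3]*ey),0]),True)-np.array(v))/(1 if k[0]=='F' else 1) for k,v in obs.items()]+[np.array(p[2:])/.002*2])
    r=least_squares(f,[.1,.3,0,0]);print(fn,r.x.round(4),r.fun.round(1))
fit('w3',dict(freeL=(262,352),freeR=(380,352)))
fit('w4',dict(FR=(5,198),FL=(634,197),freeL=(265,362),freeR=(379,362)))
fit('w5',dict(FR=(5,198),FL=(634,197),freeL=(265,362),freeR=(379,362)))
E
python3 fit.py
```

```text
w3 [-0.0869  0.2647  0.      0.0004] [-0.1  0.1 -0.1 -0.1  0.   0.4]
w4 [ 0.083   0.2785 -0.0006  0.0009] [ 0.4 -0.6  0.3 -0.   0.4  0.6 -1.2  0.2 -0.6  0.9]
w5 [ 0.12    0.3162 -0.0005  0.0008] [ 0.5 -0.6  0.4  0.2  0.2  0.5 -1.   0.1 -0.5  0.8]
```

```bash
python3 -m crank '[{"x":0,"y":0,"z":0,"roll":0},{"x":0,"y":0,"z":0,"roll":0},{"x":0,"y":0,"z":0.1,"roll":0},{"x":0,"y":0,"z":0.1,"roll":0},{"x":0,"y":0,"z":0.1,"roll":0},{"x":0,"y":0,"z":0,"roll":0},{"x":0,"y":0,"z":0,"roll":0}]' 1 70; 
python3 st.py; python3 -c "
from h import *; save('wrist','w6');save('scene','s6',(200,80,460,290),3)"
```

```text
t: 6.18
tool_pos: [0.4364, 0.1217, 0.1081]
tool_rot: [0.117, 3.137, 0.005]
contact_force: [3.5, 5.2, -4.6]
opening: 0.0443
t 6.17 pos [0.4364 0.1217 0.1081] yaw_y 85.72 F [ 3.5  5.2 -4.6] open 0.0443
```

View pics/w6.png

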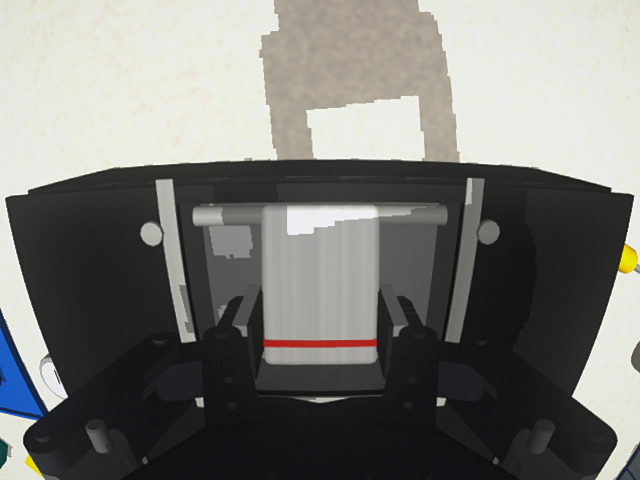

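View pics/s6.png

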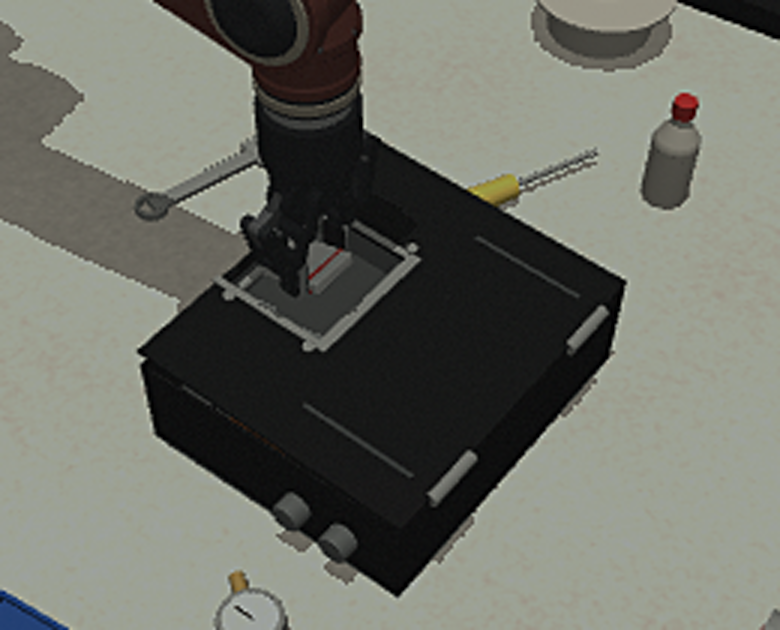

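```bash
python3 -m crank '[{"x":-0.02,"y":0,"z":-0.16,"roll":0},{"x":-0.03,"y":0,"z":-0.16,"roll":0},{"x":-0.04,"y":0,"z":-0.15,"roll":0},{"x":-0.04,"y":0,"z":-0.15,"roll":0},{"x":-0.05,"y":0,"z":-0.15,"roll":0},{"x":-0.06,"y":0,"z":-0.15,"roll":0},{"x":0,"y":0,"z":0,"roll":0},{"x":0,"y":0,"z":0,"roll":0}]' 1 30; 
python3 st.py; python3 -c "
from h import *; save('wrist','w7');save('scene','s7',(200,50,460,260),3)"
```

```text
t: 7.28
tool_pos: [0.4451, 0.1211, 0.1608]
tool_rot: [-0.116, -3.124, -0.005]
contact_force: [-12.0, 6.6, 1.1]
opening: 0.0443
t 7.28 pos [0.4451 0.1211 0.1608] yaw_y 85.76 F [-12.    6.6   1.1] open 0.0443
```

View pics/w7.png

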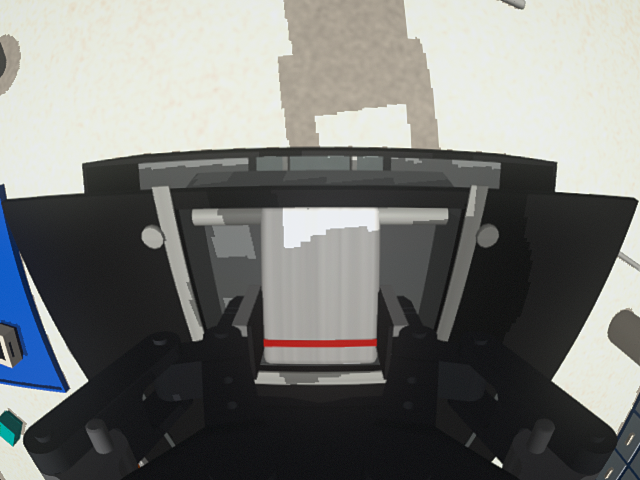

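View pics/s7.png

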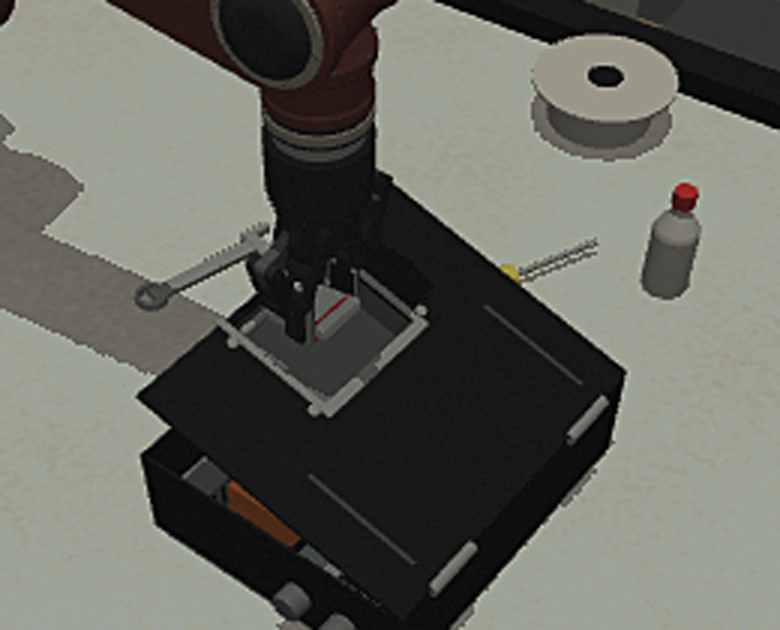

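```bash
python3 -m crank '[{"x":-0.05,"y":0,"z":-0.15,"roll":0},{"x":-0.07,"y":0,"z":-0.14,"roll":0},{"x":-0.08,"y":0,"z":-0.14,"roll":0},{"x":-0.08,"y":0,"z":-0.14,"roll":0},{"x":-0.09,"y":0,"z":-0.13,"roll":0},{"x":-0.1,"y":0,"z":-0.12,"roll":0},{"x":-0.11,"y":0,"z":-0.12,"roll":0},{"x":0,"y":0,"z":0,"roll":0},{"x":0,"y":0,"z":0,"roll":0}]' 1 25; 
python3 st.py; python3 -c "
from h import *; save('wrist','w8');save('scene','s8',(200,50,460,260),3)"
```

```text
t: 8.5
tool_pos: [0.4794, 0.1185, 0.218]
tool_rot: [-0.113, -3.122, -0.004]
contact_force: [-17.2, 6.7, 5.2]
opening: 0.0443
t 8.5 pos [0.4794 0.1185 0.218 ] yaw_y 85.85 F [-17.2   6.7   5.2] open 0.0443
```

View pics/w8.png

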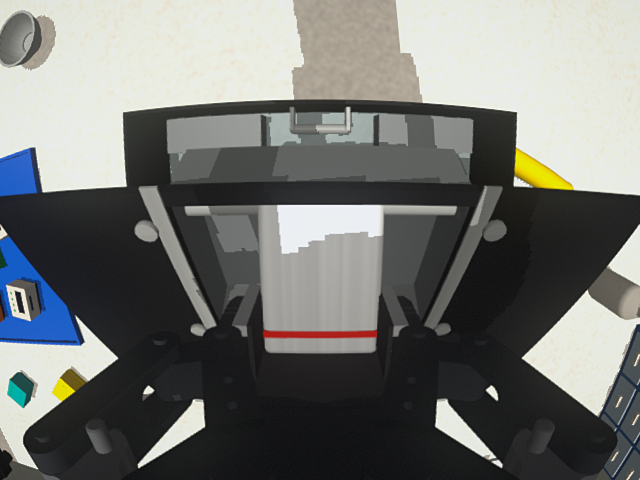

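View pics/s8.png

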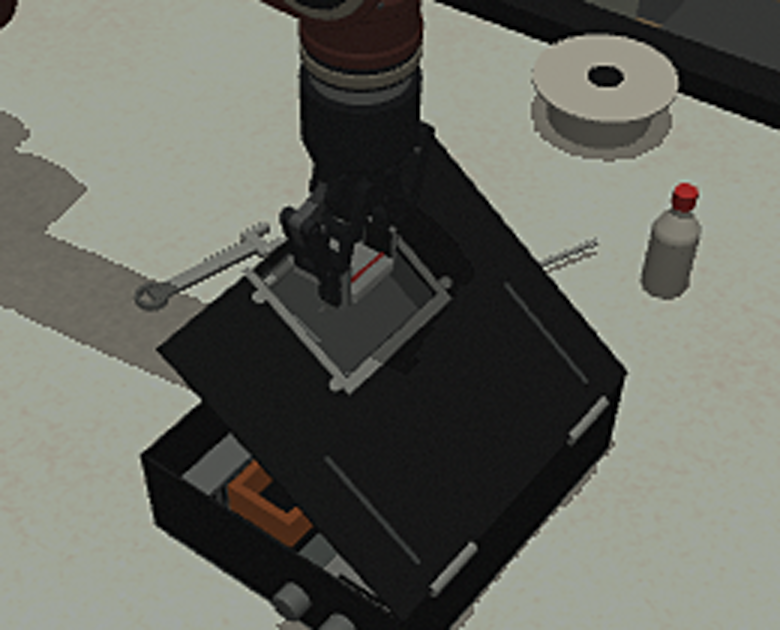

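```bash
python3 -m crank '[{"x":-0.1,"y":0,"z":-0.12,"roll":0},{"x":-0.11,"y":0,"z":-0.11,"roll":0},{"x":-0.12,"y":0,"z":-0.1,"roll":0},{"x":-0.12,"y":0,"z":-0.1,"roll":0},{"x":0,"y":0,"z":0,"roll":0},{"x":0,"y":0,"z":0,"roll":0}]' 1 25; 
python3 st.py; python3 -c "
from h import *; save('wrist','w9');save('scene','s9',(200,50,460,260),3)"
```

```text
t: 9.35
tool_pos: [0.5081, 0.1167, 0.2455]
tool_rot: [-0.115, -3.128, -0.005]
contact_force: [-13.6, 6.4, 7.2]
opening: 0.0439
t 9.35 pos [0.5081 0.1167 0.2455] yaw_y 85.78 F [-13.6   6.4   7.2] open 0.0439
```

View pics/w9.png

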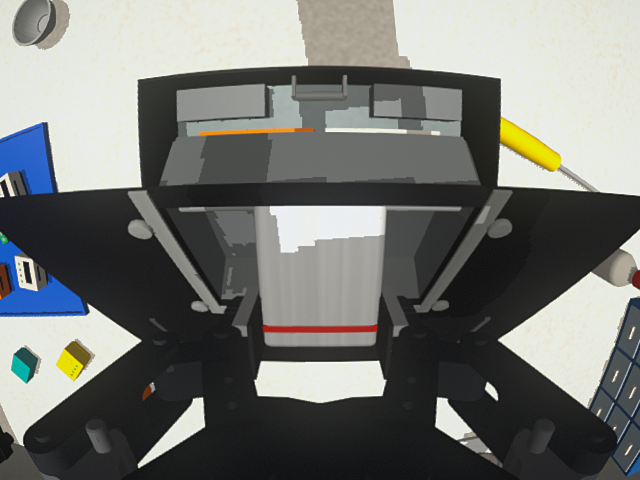

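View pics/s9.png

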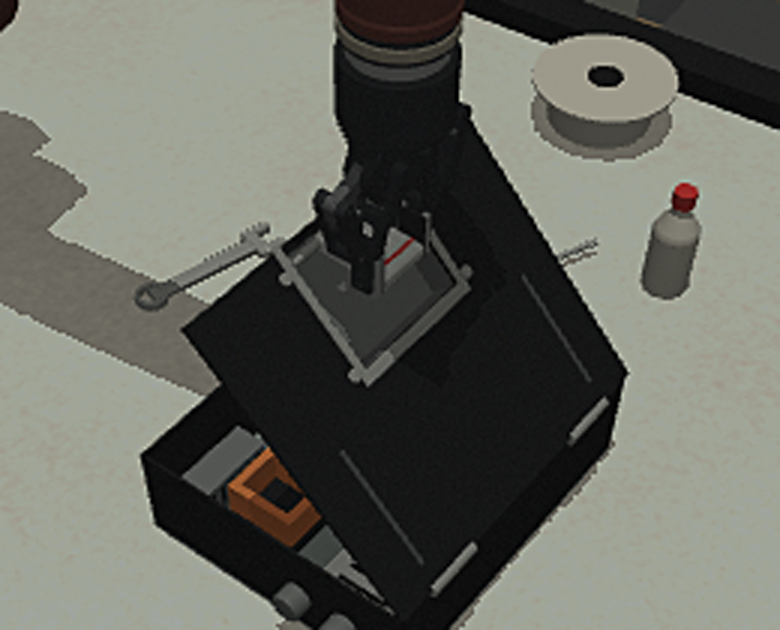

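```bash
python3 -m crank '[{"x":-0.13,"y":0,"z":-0.09,"roll":0},{"x":-0.14,"y":0,"z":-0.08,"roll":0},{"x":-0.14,"y":0,"z":-0.07,"roll":0},{"x":-0.14,"y":0,"z":-0.06,"roll":0},{"x":0,"y":0,"z":0,"roll":0},{"x":0,"y":0,"z":0,"roll":0}]' 1 25; 
python3 st.py; python3 -c "
from h import *; save('wrist','w10');save('scene','s10',(200,50,460,260),3)"
```

```text
t: 10.2
tool_pos: [0.5423, 0.114, 0.2651]
tool_rot: [-0.113, -3.132, -0.004]
contact_force: [-11.6, 3.4, 9.0]
opening: 0.0442
t 10.2 pos [0.5423 0.114  0.2651] yaw_y 85.86 F [-11.6   3.4   9. ] open 0.0442
```

View pics/w10.png

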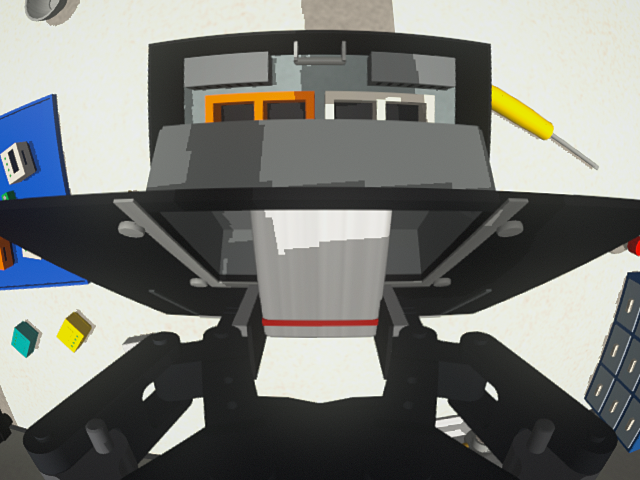

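View pics/s10.png

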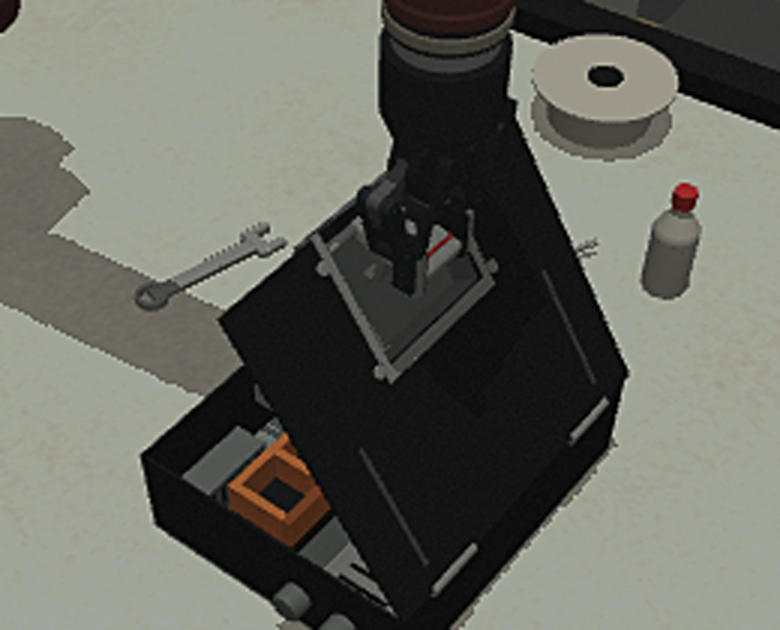

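```bash
python3 -m crank '[{"x":-0.14,"y":0,"z":-0.06,"roll":0},{"x":-0.14,"y":0,"z":-0.06,"roll":0},{"x":-0.14,"y":0,"z":-0.05,"roll":0},{"x":-0.14,"y":0,"z":-0.04,"roll":0},{"x":0,"y":0,"z":0,"roll":0},{"x":0,"y":0,"z":0,"roll":0}]' 1 25; 
python3 st.py; python3 -c "
from h import *; save('wrist','w11');save('scene','s11',(200,50,460,260),3)"
```

```text
t: 11.05
tool_pos: [0.577, 0.1115, 0.2782]
tool_rot: [-0.114, -3.136, -0.005]
contact_force: [-5.8, 4.7, 7.7]
opening: 0.0441
t 11.05 pos [0.577  0.1115 0.2782] yaw_y 85.85 F [-5.8  4.7  7.7] open 0.0441
```

View pics/w11.png

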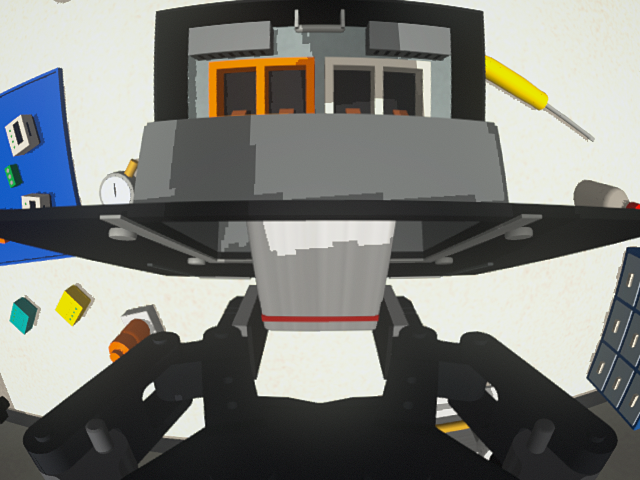

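View pics/s11.png

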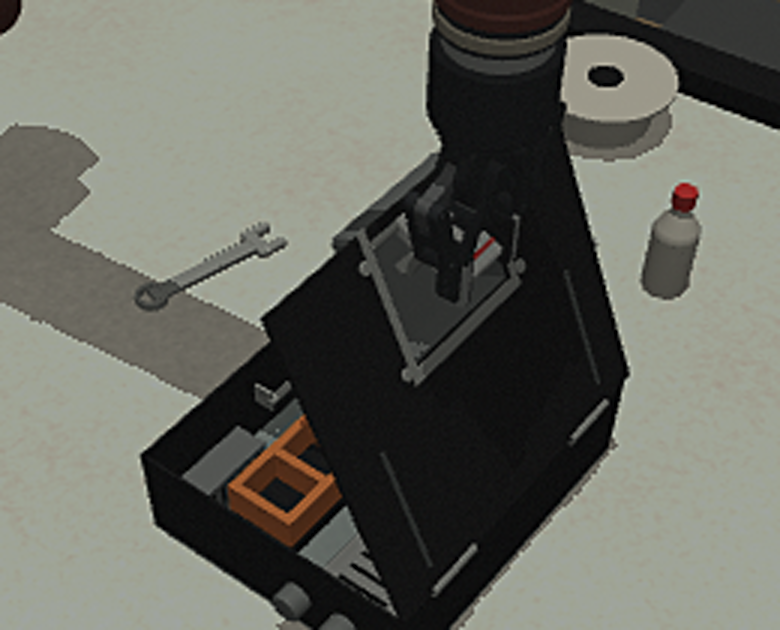

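```bash
python3 -m crank '[{"x":-0.14,"y":0,"z":-0.04,"roll":0},{"x":-0.14,"y":0,"z":-0.03,"roll":0},{"x":-0.14,"y":0,"z":-0.02,"roll":0},{"x":0,"y":0,"z":0,"roll":0},{"x":0,"y":0,"z":0,"roll":0}]' 1 25; 
python3 st.py; python3 -c "
from h import *; save('wrist','w12');save('scene','s12',(200,50,460,260),3)"
```

```text
t: 11.78
tool_pos: [0.6027, 0.1099, 0.284]
tool_rot: [-0.116, -3.138, -0.006]
contact_force: [-4.4, 5.7, 7.3]
opening: 0.0442
t 11.78 pos [0.6027 0.1099 0.284 ] yaw_y 85.77 F [-4.4  5.7  7.3] open 0.0442
```

View pics/w12.png

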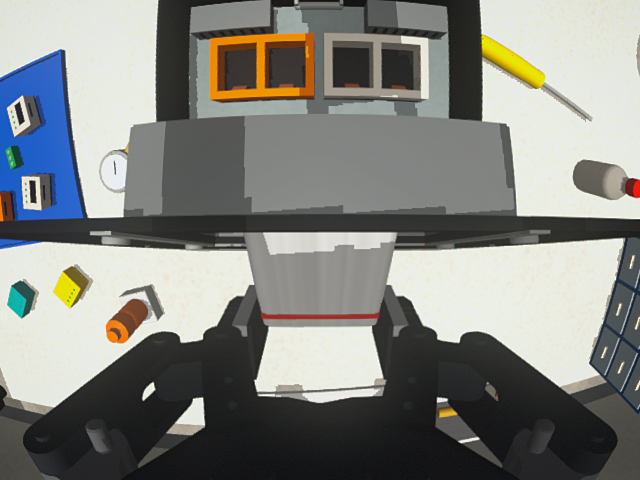

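View pics/s12.png

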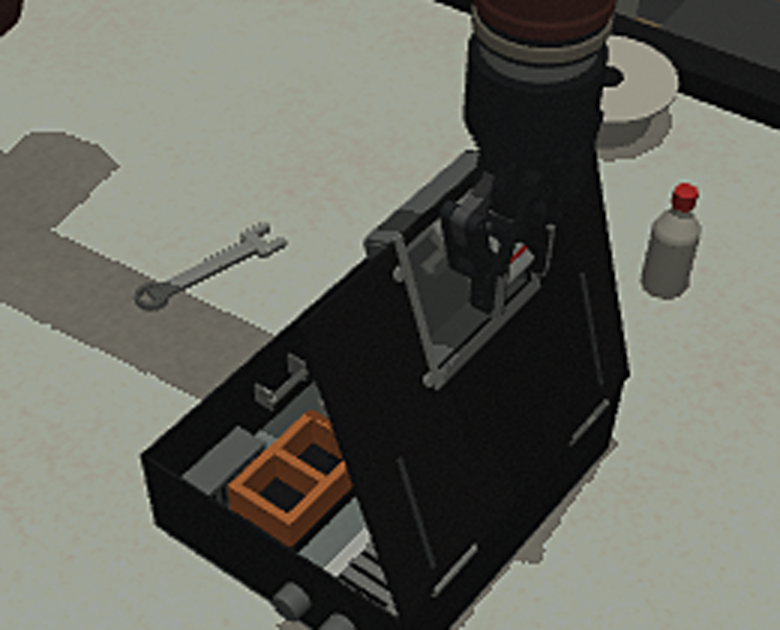

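```bash
python3 -m crank '[{"x":-0.14,"y":0,"z":-0.02,"roll":0},{"x":-0.08,"y":0,"z":-0.01,"roll":0},{"x":0,"y":0,"z":0,"roll":0}]' 1 25; python3 st.py; python3 -m crank '[{"x":0,"y":0,"z":0,"roll":0},{"x":0,"y":0,"z":0,"roll":0},{"x":0,"y":0,"z":0,"roll":0},{"x":-0.1,"y":0,"z":0,"roll":0},{"x":-0.1,"y":0,"z":-0.3,"roll":0},{"x":0,"y":0,"z":-0.6,"roll":0},{"x":0,"y":0,"z":-0.8,"roll":0},{"x":0,"y":0,"z":-0.5,"roll":0},{"x":0,"y":0,"z":0,"roll":0}]' 0.2 25
python3 st.py; python3 -c "
from h import *; save('wrist','w13');save('scene','s13',(200,50,460,260),3);save('top','t13')"
```

```text
t: 12.25
tool_pos: [0.6158, 0.1087, 0.286]
tool_rot: [-0.114, -3.137, -0.005]
contact_force: [-5.7, 4.9, 7.8]
opening: 0.0442
t 12.25 pos [0.6158 0.1087 0.286 ] yaw_y 85.84 F [-5.7  4.9  7.8] open 0.0442
t: 13.38
tool_pos: [0.6299, 0.1062, 0.4214]
tool_rot: [0.116, 3.131, 0.001]
contact_force: [0.1, 0.3, -0.3]
opening: 0.0685
t 13.38 pos [0.6299 0.1062 0.4214] yaw_y 85.75 F [ 0.1  0.3 -0.3] open 0.0685
```

View pics/w13.png

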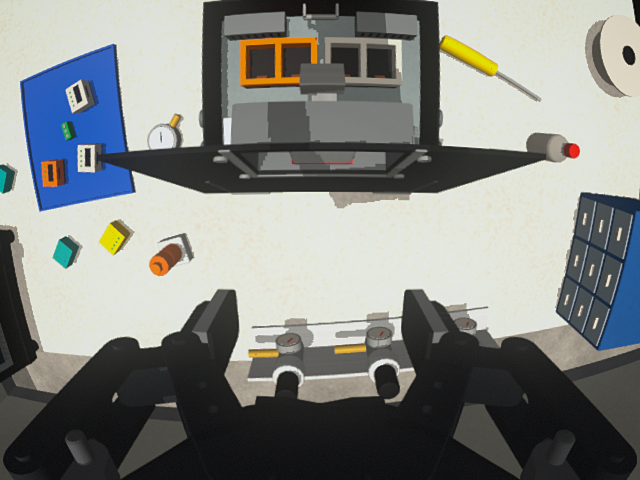

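View pics/s13.png

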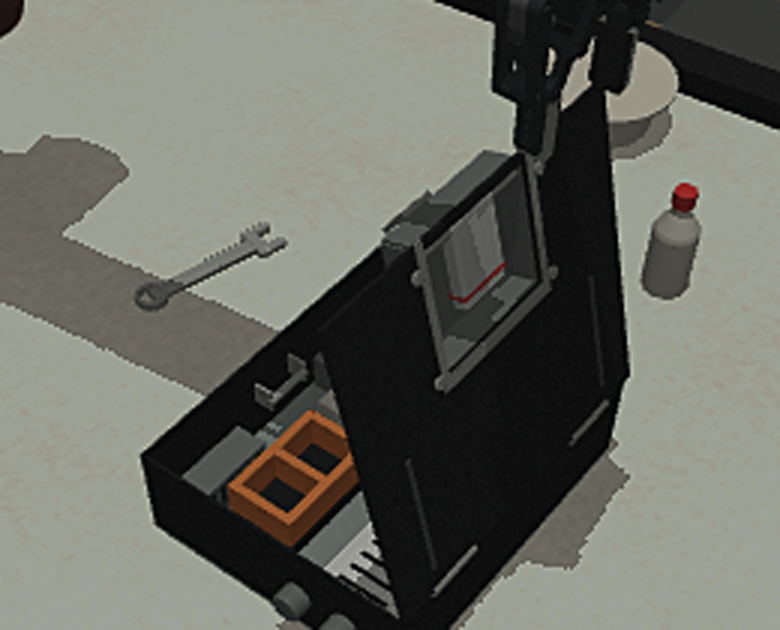

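View pics/t13.png

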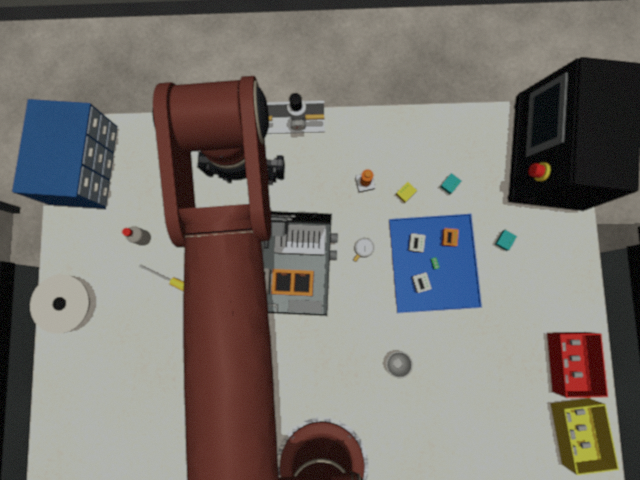

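Run:
```python
from lid import *
w=load('w13');s=load('s13')
for th in [1.1,1.2,1.3,1.4,1.5]: print(th,proj(w,L(-.25,-.15,.004,th),True).round(1),proj(w,L(-.25,.15,.004,th),True).round(1),((proj(s,L(-.25,.15,.004,th))-[200,50])*3).round(),((proj(s,L(-.25,-.15,.004,th))-[200,50])*3).round())
for y in (-.078,-.026,.026,.078): print(B(-.045,y,.049).round(4),proj(w,B(-.045,y,.049),True).round(1))
```

```text
1.1 [106.   92.1] [535.6  92.8] [541.  75.] [256. 317.]
1.2 [ 99.5 124.4] [542.1 125. ] [571.  75.] [285. 322.]
1.3 [ 95.8 160.1] [545.8 160.5] [602.  78.] [317. 331.]
1.4 [ 95.3 197.4] [546.3 197.7] [635.  85.] [351. 344.]
1.5 [ 98.2 234.5] [543.3 234.6] [669.  96.] [387. 361.]
[0.4574 0.0413 0.049 ] [261.9  60.7]
[0.4612 0.0932 0.049 ] [300.8  59.5]
[0.465  0.1451 0.049 ] [340.   59.6]
[0.4689 0.1969 0.049 ] [378.8  60.8]
```

```bash
python3 -m crank '[{"x":0.7,"y":-0.56,"z":0,"roll":0},{"x":0.75,"y":-0.56,"z":0,"roll":0},{"x":0.75,"y":-0.56,"z":0,"roll":0},{"x":0,"y":0,"z":0.7,"roll":0},{"x":0,"y":0,"z":0.7,"roll":0},{"x":0,"y":0,"z":0.6,"roll":0},{"x":-0.3,"y":0,"z":0,"roll":0},{"x":0,"y":0,"z":0,"roll":0}]' 1 25; python3 st.py; python3 -m crank '[{"x":-0.2,"y":0,"z":0,"roll":0},{"x":-0.2,"y":0,"z":0,"roll":0},{"x":-0.2,"y":0,"z":0,"roll":0},{"x":-0.2,"y":0,"z":0,"roll":0},{"x":-0.2,"y":0,"z":0,"roll":0},{"x":-0.2,"y":0,"z":0,"roll":0},{"x":-0.2,"y":0,"z":0,"roll":0},{"x":0,"y":0,"z":0,"roll":0},{"x":0,"y":0,"z":0,"roll":0}]'
python3 st.py; python3 -c "
from h import *; save('wrist','w14');save('scene','s14',(200,50,460,260),3)"
```

```text
t: 14.52
tool_pos: [0.5068, 0.0142, 0.2933]
tool_rot: [-0.116, -3.135, -0.001]
contact_force: [0.9, 0.1, 0.9]
opening: 0.0001
t 14.53 pos [0.5068 0.0142 0.2933] yaw_y 85.75 F [0.9 0.1 0.9] open 0.0001
t: 15.65
tool_pos: [0.5915, 0.0079, 0.2956]
tool_rot: [0.116, 3.139, -0.0]
contact_force: [-0.3, 0.0, -0.1]
opening: 0.0002
t 15.65 pos [0.5915 0.0079 0.2956] yaw_y 85.75 F [-0.3  0.  -0.1] open 0.0002
```

View pics/w14.png

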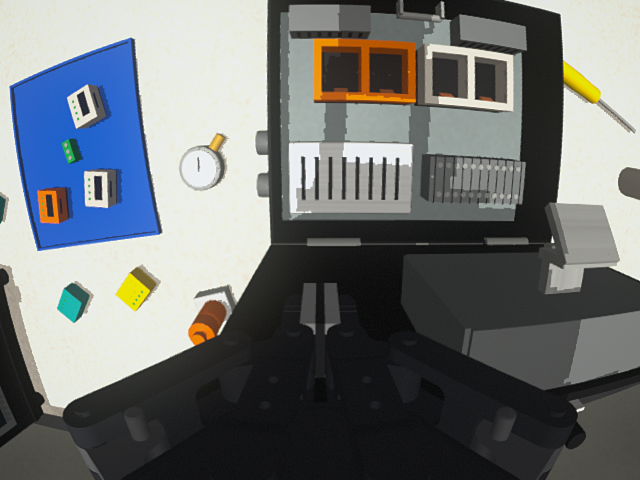

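View pics/s14.png

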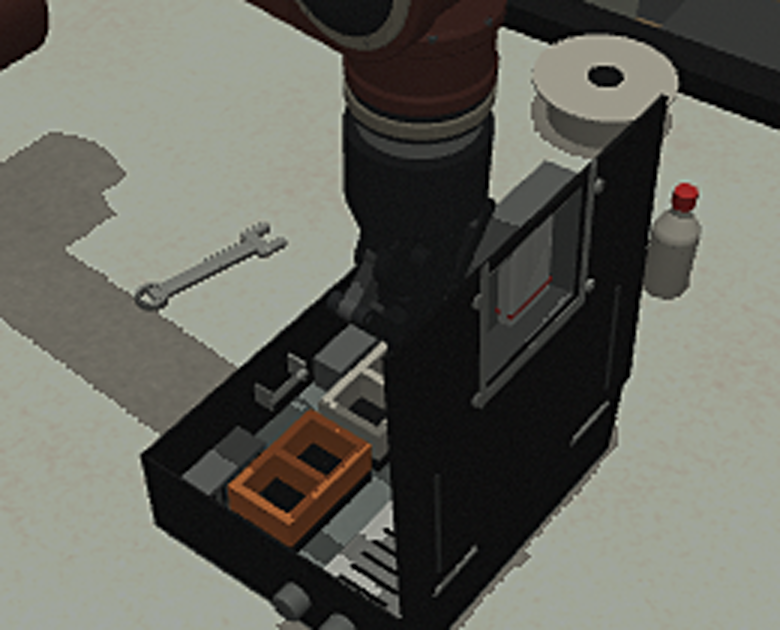

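The lid stands at about 1.49 rad with the paddle lying in its dish. All four bays are empty, orange around (340,70) and (390,70), white around (450,77) and (491,83). Next I measure the bays and modules.

Run:
```python
from h import *
im=load('w14')['img']
a=cv2.resize(im[20:130,300:530],(790,378),interpolation=cv2.INTER_CUBIC)
b=cv2.resize(im[60:240,20:140],(390,585),interpolation=cv2.INTER_CUBIC)
cv2.imwrite('pics/c14a.png',a[:,:,::-1]);cv2.imwrite('pics/c14b.png',b[:,:,::-1])
```

```text
(no output)
```

View pics/c14a.png

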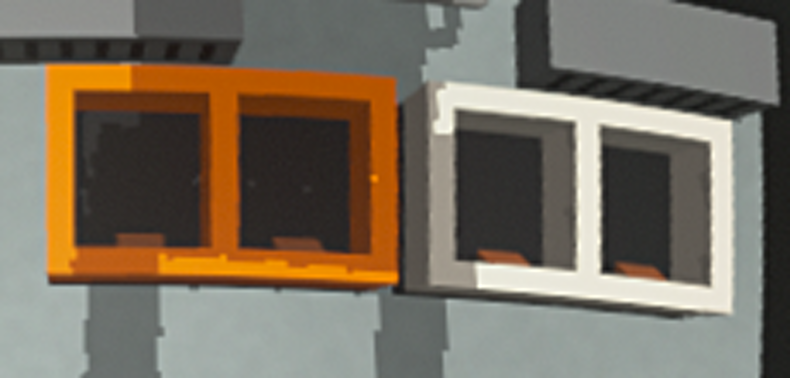

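View pics/c14b.png

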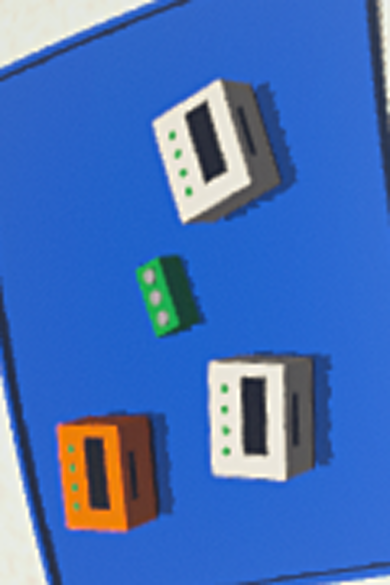

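Run:
```python
from lid import *
d=load('w14')
def q(c,off,s,z,n):
    P=np.array([onplane(d,(off[0]+x/s-.4,off[1]+y/s-.4),z,True)[:2] for x,y in c])
    m=P.mean(0); l=[np.linalg.norm(P[(i+1)%4]-P[i])*1e3 for i in range(4)]
    v=(P[2]+P[3]-P[0]-P[1]);w=(P[1]+P[2]-P[0]-P[3])
    print(n,m.round(4),np.round(l,1),'ang long',np.degrees(np.arctan2(v[1],v[0])).round(1),'short',np.degrees(np.arctan2(w[1],w[0])).round(1))
    r=m-C; print('   boxframe',(r@ex).round(4),(r@ey).round(4))
for n,c in dict(O1=[(76,92),(210,95),(210,248),(76,248)],O2=[(240,97),(371,100),(371,254),(240,250)],W1=[(455,112),(575,122),(577,270),(455,258)],W2=[(601,127),(711,138),(711,286),(601,272)]).items(): q(c,(300,20),790/230,.049,n)
for n,c in dict(Wa=[(154,125),(218,82),(248,183),(184,222)],Wb=[(210,362),(284,360),(286,480),(215,475)],Or=[(58,425),(118,424),(126,530),(68,528)]).items(): q(c,(20,60),3.25,.034,n)
```

```text
O1 [0.4576 0.0387] [39.1 46.8 39.  47.5] ang long -4.3 short 86.1
   boxframe -0.0446 -0.0806
O2 [0.4607 0.0866] [39.4 47.7 39.3 46.8] ang long -4.4 short 87.4
   boxframe -0.045 -0.0326
W1 [0.4652 0.152 ] [39.3 47.2 40.  45.7] ang long -4.0 short 86.5
   boxframe -0.0453 0.033
W2 [0.4682 0.2   ] [39.5 48.8 39.5 46.6] ang long -4.4 short 87.1
   boxframe -0.0459 0.0811
Wa [ 0.4509 -0.2694] [33.9 42.1 33.3 41.6] ang long 14.8 short 105.3
   boxframe -0.0285 -0.3884
Wb [ 0.5537 -0.2621] [35.1 45.  34.1 43.5] ang long -9.5 short 82.0
   boxframe 0.0735 -0.3734
Or [ 0.5664 -0.3497] [35.3 43.4 34.5 43.4] ang long -8.5 short 83.3
   boxframe 0.0926 -0.4599
```

```bash
python3 -m crank '[{"x":0.66,"y":-0.1,"z":0,"roll":0},{"x":0.66,"y":-0.68,"z":0,"roll":0},{"x":0.67,"y":-1,"z":0,"roll":0},{"x":0,"y":-1,"z":0.2,"roll":0},{"x":0,"y":-1,"z":0.7,"roll":0},{"x":0,"y":-1,"z":0.7,"roll":0},{"x":0,"y":0,"z":0,"roll":-0.94},{"x":0,"y":0,"z":0,"roll":-0.94},{"x":0,"y":0,"z":0,"roll":-0.93},{"x":0,"y":0,"z":0,"roll":0}]' 0 30; python3 -c "
from h import *; save('wrist','w15')"; python3 st.py .4505 -.2695 .030
```

```text
t: 17.0
tool_pos: [0.4581, -0.2441, 0.2122]
tool_rot: [-0.41, 3.114, -0.001]
contact_force: [-0.4, -0.0, -0.0]
opening: 0.0857
t 17.05 pos [ 0.4582 -0.244   0.2122] yaw_y 104.97 F [-0.6  0.2 -0.8] open 0.0856
units xyz [ 0.234 -0.376  3.036]
```

View pics/w15.png

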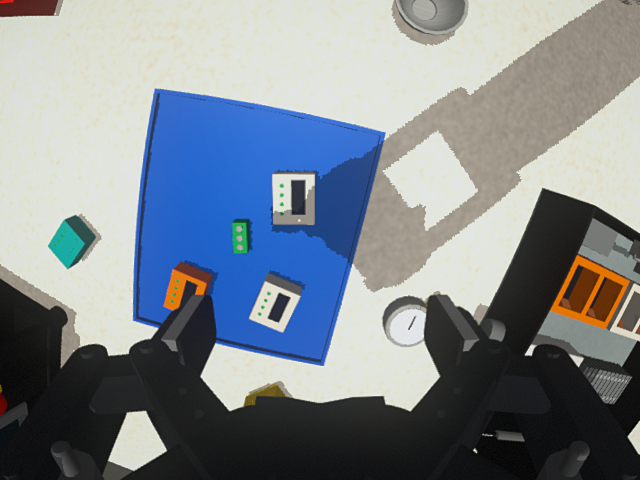

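Run:
```python
from h import *
d=load('w15')
P=[onplane(d,p,.034,True)[:2] for p in [(272,172),(315,171),(315.5,205),(273,206)]]
print(np.mean(P,0).round(4),np.round(P,4).tolist())
```

```text
[ 0.4407 -0.2717] [[0.4317, -0.2929], [0.4218, -0.2583], [0.4497, -0.2504], [0.4598, -0.2852]]
```

Run:
```python
from h import *
im=load('w15')['img']
cv2.imwrite('pics/c15.png',cv2.resize(im[150:350,150:350],None,fx=3,fy=3,interpolation=cv2.INTER_CUBIC)[:,:,::-1])
```

```text
(no output)
```

View pics/c15.png

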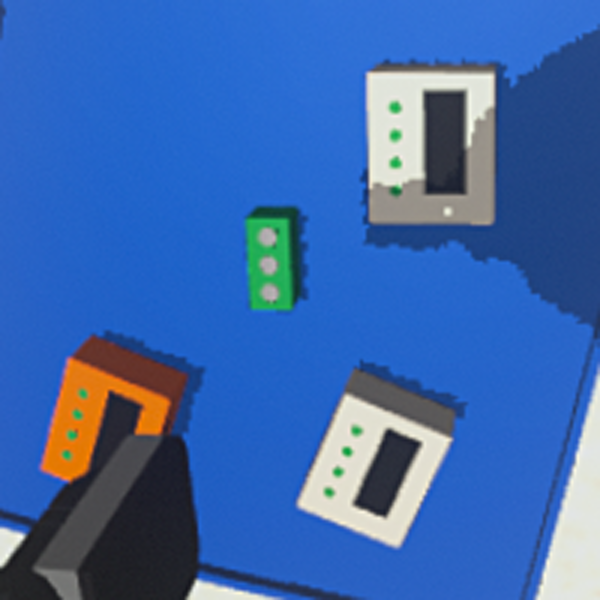

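```bash
python3 - <<'E'
from h import *
d=load('w15')
P=[onplane(d,p,.034,True)[:2] for p in [(272,173.5),(314.7,173),(314.7,224.2),(272.7,224)]]
m=np.mean(P,0);print(m.round(4),np.round(P,4).tolist())
E
python3 st.py .4490 -.2700 .030
```

```text
[ 0.4494 -0.2698] [[0.4329, -0.2926], [0.4235, -0.2581], [0.4661, -0.2468], [0.4752, -0.2818]]
t 17.05 pos [ 0.4582 -0.244   0.2122] yaw_y 104.97 F [-0.6  0.2 -0.8] open 0.0856
units xyz [ 0.26  -0.378  3.036]
```

```bash
python3 -m crank '[{"x":0.25,"y":-0.38,"z":0.3,"roll":0},{"x":0,"y":0,"z":0.8,"roll":0},{"x":0,"y":0,"z":0.8,"roll":0},{"x":0,"y":0,"z":0.6,"roll":0},{"x":0,"y":0,"z":0.2,"roll":0},{"x":0,"y":0,"z":0,"roll":0},{"x":0,"y":0,"z":0,"roll":0}]' 0 30; python3 -c "
from h import *; save('wrist','w16')"; python3 st.py .4493 -.2698 .030
```

```text
t: 17.92
tool_pos: [0.451, -0.2709, 0.0522]
tool_rot: [-0.412, 3.112, -0.004]
contact_force: [-0.2, 0.2, -0.0]
opening: 0.0853
t 17.98 pos [ 0.451  -0.2709  0.0522] yaw_y 105.07 F [ 0.2  1.3 -0.1] open 0.0856
units xyz [0.023 0.027 0.37 ]
```

View pics/w16.png

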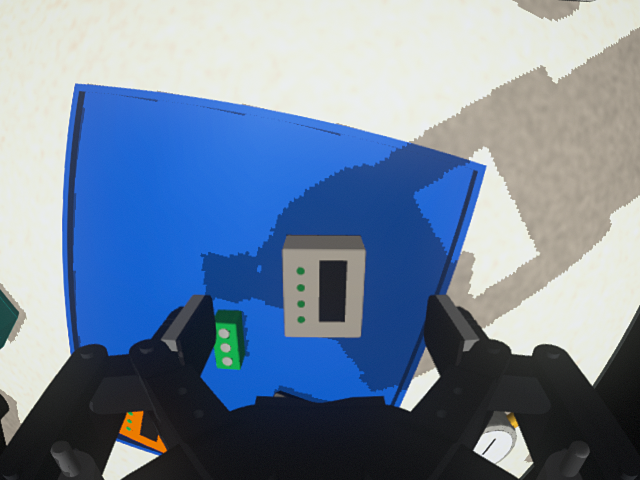

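```bash
python3 -m crank '[{"x":0.02,"y":0.02,"z":0,"roll":0},{"x":0,"y":0,"z":0,"roll":0},{"x":0,"y":0,"z":0.2,"roll":0},{"x":0,"y":0,"z":0.13,"roll":0},{"x":0,"y":0,"z":0,"roll":0},{"x":0,"y":0,"z":0,"roll":0}]' 0.44 30;python3 st.py .4493 -.2698 .030; python3 -m crank '[{"x":0,"y":0,"z":0,"roll":0},{"x":0,"y":0,"z":0,"roll":0},{"x":0,"y":0,"z":0,"roll":0}]' 1 40;  python3 -c "
from h import *; save('wrist','w17')"; python3 st.py .4493 -.2698 .030
```

```text
t: 18.73
tool_pos: [0.4481, -0.269, 0.03]
tool_rot: [0.412, -3.114, -0.0]
contact_force: [0.1, -0.9, -0.5]
opening: 0.0479
t 18.73 pos [ 0.4481 -0.269   0.03  ] yaw_y 105.08 F [ 0.1 -0.9 -0.5] open 0.0479
units xyz [-0.016 -0.017  0.   ]
t: 19.1
tool_pos: [0.4485, -0.2694, 0.0307]
tool_rot: [-0.412, 3.114, -0.001]
contact_force: [0.6, -0.3, 2.1]
opening: 0.035
t 19.15 pos [ 0.4485 -0.2694  0.0307] yaw_y 105.08 F [1.2 0.4 1.2] open 0.0349
units xyz [-0.011 -0.01   0.011]
```

View pics/w17.png

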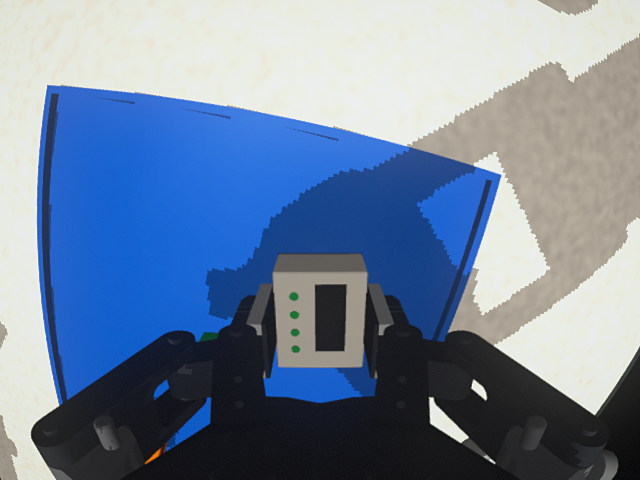

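```bash
python3 -m crank '[{"x":0,"y":0,"z":-0.5,"roll":0},{"x":0,"y":0,"z":-0.9,"roll":0},{"x":0,"y":0,"z":-0.9,"roll":0},{"x":0,"y":0,"z":0,"roll":0.94},{"x":0,"y":0,"z":0,"roll":0.94},{"x":0,"y":0,"z":0,"roll":0.93},{"x":0,"y":0,"z":0,"roll":0}]' 1 40; python3 -m crank '[{"x":0.04,"y":0.8,"z":0,"roll":0},{"x":0.04,"y":0.9,"z":0,"roll":0},{"x":0.04,"y":0.9,"z":0,"roll":0},{"x":0.04,"y":0.9,"z":0,"roll":0},{"x":0.04,"y":0.9,"z":0,"roll":0},{"x":0.04,"y":0.9,"z":0,"roll":0},{"x":0,"y":0.9,"z":0,"roll":0},{"x":0,"y":0.8,"z":0,"roll":0},{"x":0,"y":0,"z":0,"roll":0},{"x":0,"y":0,"z":0,"roll":0}]'
python3 -c "
from h import *; save('wrist','w18')"; python3 st.py .4653 .152 .1
```

```text
t: 20.02
tool_pos: [0.4479, -0.2688, 0.1678]
tool_rot: [-0.114, -3.139, -0.001]
contact_force: [-0.5, 0.0, -0.8]
opening: 0.0352
t: 21.28
tool_pos: [0.4646, 0.1506, 0.1679]
tool_rot: [-0.114, -3.139, 0.001]
contact_force: [-0.4, -0.6, -0.6]
opening: 0.0351
t 21.32 pos [0.4647 0.1502 0.1679] yaw_y 85.77 F [-0.6 -0.5 -0.7] open 0.0353
units xyz [-0.008  0.032  1.132]
```

View pics/w18.png

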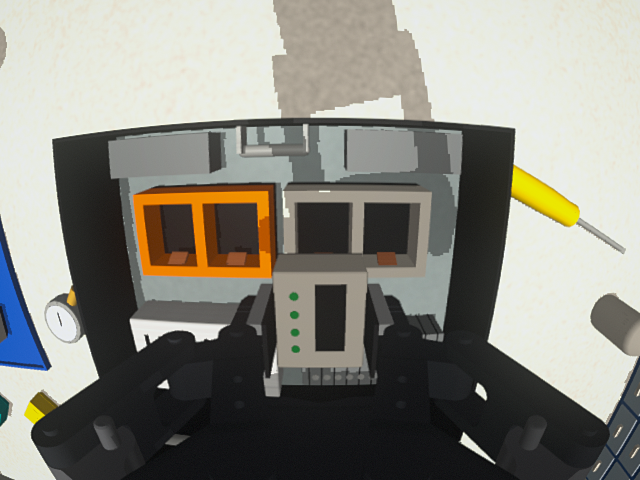

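Run:
```python
from lid import *
d=load('w18')
z=.1679+.0035
P=[onplane(d,p,z,True)[:2] for p in [(274,273),(366.5,271),(363.5,364.5),(278,367)]]
print(np.mean(P,0).round(4),[np.linalg.norm(P[i]-P[i-1]).round(4) for i in range(4)])
# recheck bays
for n,c in dict(W1=[(296,202),(351,202),(351,256),(296,256)],W2=[(363,202),(414,202),(410,265),(363,265)],O1=[(145,206),(194,205),(195,266),(150,266)],O2=[(204,205),(261,204),(262,265),(205,265)]).items():
    P=[onplane(d,p,.049,True)[:2] for p in c];print(n,np.mean(P,0).round(4),[np.linalg.norm(P[i]-P[i-1]).round(4) for i in range(4)])
```

```text
[0.4649 0.1504] [np.float64(0.0427), np.float64(0.0342), np.float64(0.0422), np.float64(0.0357)]
W1 [0.4605 0.153 ] [np.float64(0.039), np.float64(0.0376), np.float64(0.0391), np.float64(0.0392)]
W2 [0.4671 0.1981] [np.float64(0.046), np.float64(0.0361), np.float64(0.0467), np.float64(0.0349)]
O1 [0.4574 0.0395] [np.float64(0.0473), np.float64(0.0397), np.float64(0.0464), np.float64(0.0382)]
O2 [0.4601 0.0879] [np.float64(0.0453), np.float64(0.0413), np.float64(0.0448), np.float64(0.0433)]
```

```bash
python3 -m crank '[{"x":0,"y":0.03,"z":0.6,"roll":0},{"x":0,"y":0,"z":0.6,"roll":0},{"x":0,"y":0,"z":0.2,"roll":0},{"x":0,"y":0,"z":0,"roll":0},{"x":0,"y":0,"z":0,"roll":0}]' 1 40; python3 st.py .4653 .152 .060;python3 -c "
from h import *; save('wrist','w19')"
```

```text
t: 21.95
tool_pos: [0.4663, 0.1525, 0.0859]
tool_rot: [0.117, 3.137, 0.001]
contact_force: [-0.1, 0.1, -0.1]
opening: 0.0349
t 21.95 pos [0.4663 0.1525 0.0859] yaw_y 85.73 F [-0.1  0.1 -0.1] open 0.0349
units xyz [ 0.017 -0.01   0.432]
```

View pics/w19.png

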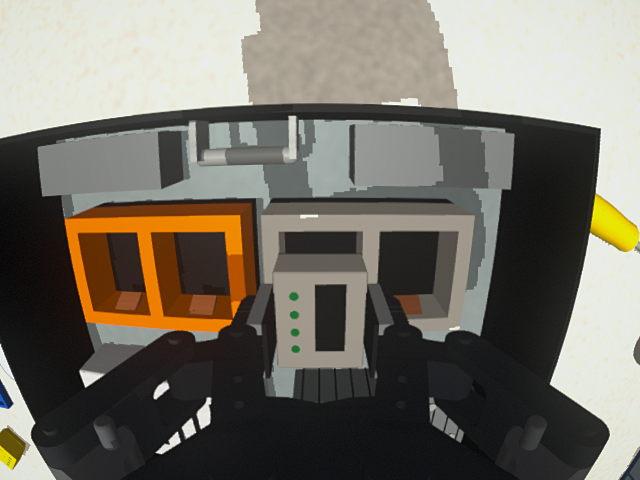

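```bash
python3 -m crank '[{"x":0.015,"y":-0.01,"z":0.15,"roll":0},{"x":0,"y":0,"z":0.15,"roll":0},{"x":0,"y":0,"z":0.1,"roll":0},{"x":0,"y":0,"z":0,"roll":0},{"x":0,"y":0,"z":0,"roll":0}]' 1 40; python3 st.py .4653 .152 .060;python3 -c "
from h import *; save('wrist','w20');save('scene','s20',(200,50,460,260),3)"
```

```text
t: 22.62
tool_pos: [0.4639, 0.1521, 0.0599]
tool_rot: [-0.116, -3.139, 0.0]
contact_force: [-0.7, 0.4, -0.4]
opening: 0.0353
t 22.62 pos [0.4639 0.1521 0.0599] yaw_y 85.77 F [-0.7  0.4 -0.4] open 0.0353
units xyz [-0.023  0.    -0.001]
```

View pics/w20.png

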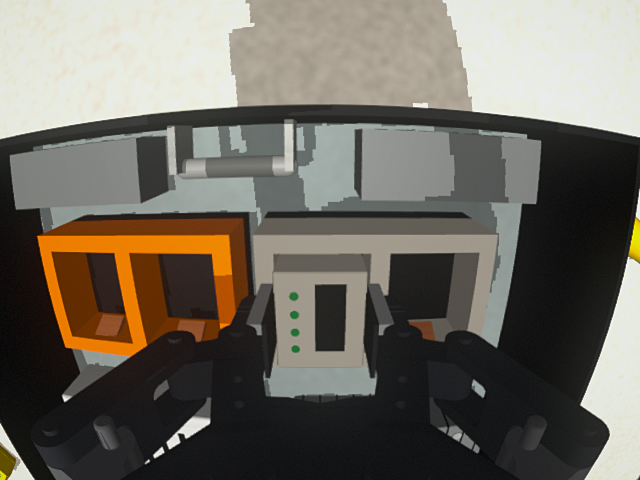

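```bash
python3 -m crank '[{"x":-0.015,"y":0,"z":0.05,"roll":0},{"x":0,"y":0,"z":0,"roll":0}]' 1 40;python3 st.py; python3 -m crank '[{"x":0,"y":0,"z":0,"roll":0},{"x":0,"y":0,"z":0,"roll":0},{"x":0,"y":0,"z":-0.3,"roll":0},{"x":0,"y":0,"z":-0.5,"roll":0},{"x":0,"y":0,"z":0,"roll":0}]' 0.4 40; python3 st.py;  python3 -m crank '[{"x":0,"y":0,"z":0,"roll":0},{"x":0,"y":0,"z":0,"roll":0},{"x":0,"y":0,"z":0,"roll":0}]' 1 40;python3 st.py .4653 .152 .060;python3 -c "
from h import *; save('wrist','w21');save('scene','s20',(200,50,460,260),3)"
```

```text
t: 22.98
tool_pos: [0.4644, 0.1522, 0.0591]
tool_rot: [-0.116, -3.136, 0.001]
contact_force: [-10.2, -0.9, 14.9]
opening: 0.035
t 22.98 pos [0.4644 0.1522 0.0591] yaw_y 85.77 F [-10.2  -0.9  14.9] open 0.035
t: 23.6
tool_pos: [0.4675, 0.1524, 0.109]
tool_rot: [0.116, 3.132, 0.002]
contact_force: [-0.3, 0.1, -0.2]
opening: 0.0512
t 23.6 pos [0.4675 0.1524 0.109 ] yaw_y 85.76 F [-0.3  0.1 -0.2] open 0.0512
t: 23.98
tool_pos: [0.4643, 0.1519, 0.1042]
tool_rot: [-0.116, -3.138, 0.001]
contact_force: [0.5, -0.7, 0.2]
opening: 0.0
t 23.98 pos [0.4643 0.1519 0.1042] yaw_y 85.76 F [ 0.5 -0.7  0.2] open 0.0
units xyz [-0.018  0.003  0.737]
```

View pics/w21.png

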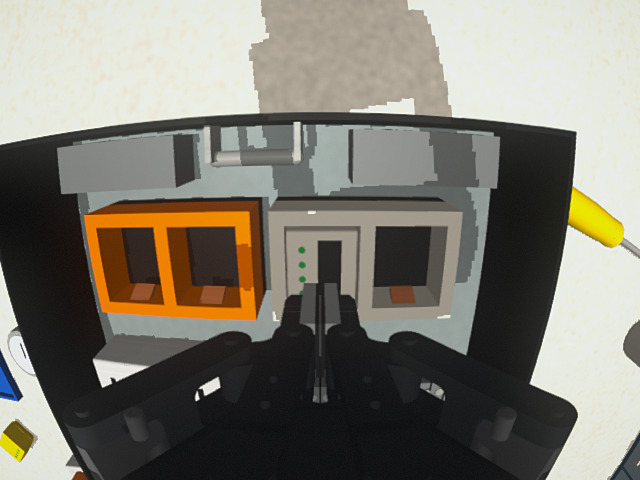

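```bash
python3 -m crank '[{"x":-0.01,"y":0,"z":0.3,"roll":0},{"x":0,"y":0,"z":0.2,"roll":0},{"x":0,"y":0,"z":0.1,"roll":0},{"x":0,"y":0,"z":0.1,"roll":0},{"x":0,"y":0,"z":0,"roll":0},{"x":0,"y":0,"z":0,"roll":0}]' 1 40;python3 st.py .4653 .152 .060;python3 -m crank '[{"x":0,"y":0,"z":0.05,"roll":0},{"x":0,"y":0,"z":0.05,"roll":0},{"x":0,"y":0,"z":0,"roll":0},{"x":0,"y":0,"z":0,"roll":0}]';python3 st.py .4653 .152 .060
python3 -c "
from h import *; save('wrist','w22')"
```

```text
t: 24.82
tool_pos: [0.4657, 0.152, 0.0631]
tool_rot: [0.116, 3.139, -0.0]
contact_force: [-0.4, 0.3, -0.0]
opening: -0.0001
t 24.82 pos [0.4657 0.152  0.0631] yaw_y 85.76 F [-0.4  0.3 -0. ] open -0.0001
units xyz [ 0.006 -0.     0.052]
t: 25.32
tool_pos: [0.4661, 0.1521, 0.06]
tool_rot: [-0.116, -3.139, 0.001]
contact_force: [-8.9, -1.5, 18.3]
opening: -0.0001
t 25.32 pos [0.4661 0.1521 0.06  ] yaw_y 85.77 F [-8.9 -1.5 18.3] open -0.0001
units xyz [ 0.013 -0.003 -0.001]
```

View pics/w22.png

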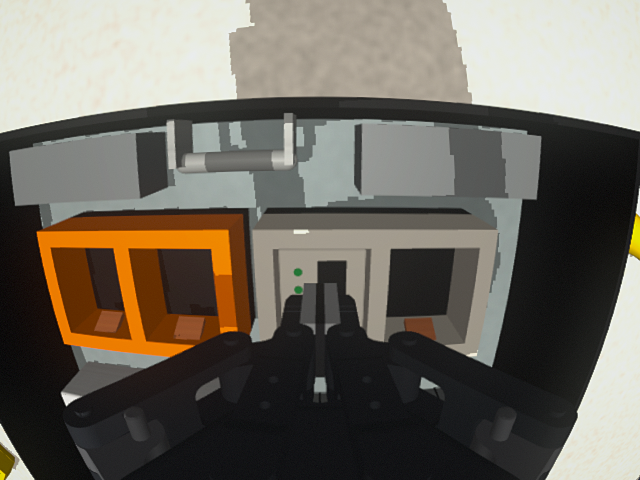

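```bash
python3 -m crank '[{"x":0,"y":0,"z":-0.5,"roll":0},{"x":0,"y":0,"z":-0.9,"roll":0},{"x":0,"y":-0.9,"z":0,"roll":0},{"x":-0.3,"y":-1,"z":0,"roll":0},{"x":-0.3,"y":-1,"z":0,"roll":0},{"x":-0.2,"y":-1,"z":0,"roll":0},{"x":-0.2,"y":-1,"z":0,"roll":0},{"x":0,"y":0,"z":0,"roll":0},{"x":0,"y":0,"z":0,"roll":0}]' 0.2 40;python3 st.py .5537 -.2621 .03
python3 -c "
from h import *; save('wrist','w23');save('scene','s23',(200,50,460,260),3);save('top','t23',(200,200,500,325),2.6)"
```

```text
t: 26.5
tool_pos: [0.5033, -0.1453, 0.1408]
tool_rot: [-0.117, -3.139, -0.001]
contact_force: [-0.7, -0.3, -0.4]
opening: 0.0685
t 26.5 pos [ 0.5033 -0.1453  0.1408] yaw_y 85.72 F [-0.7 -0.3 -0.4] open 0.0685
units xyz [-0.984 -1.88   1.846]
```

View pics/w23.png

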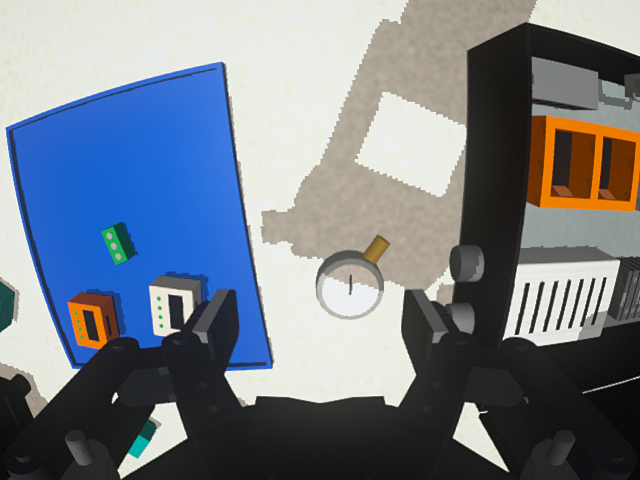

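View pics/t23.png

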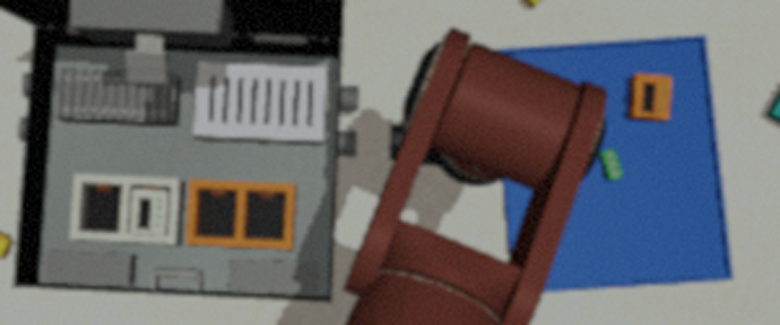

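```bash
python3 -m crank '[{"x":-0.5,"y":-0.94,"z":0,"roll":0},{"x":-0.48,"y":-0.94,"z":0,"roll":0},{"x":0,"y":0,"z":0.4,"roll":0.64},{"x":0,"y":0,"z":0,"roll":0},{"x":0,"y":0,"z":0,"roll":0}]' 0.2 40;python3 st.py .5537 -.2621 .03
python3 -c "
from h import *; save('wrist','w24')"
```

```text
t: 27.28
tool_pos: [0.5531, -0.2589, 0.1175]
tool_rot: [-0.232, -3.133, -0.0]
contact_force: [-0.6, 0.1, -0.0]
opening: 0.0684
t 27.27 pos [ 0.5531 -0.2589  0.1175] yaw_y 81.52 F [-0.6  0.1 -0. ] open 0.0684
units xyz [-0.017 -0.052  1.459]
```

View pics/w24.png

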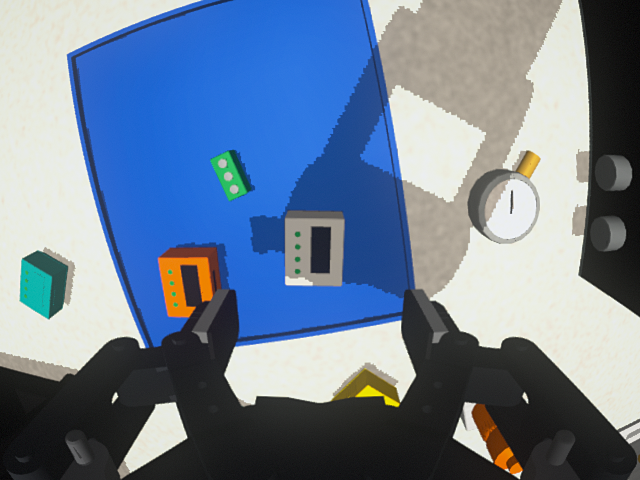

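```bash
python3 - <<'E'
from h import *
d=load('w24')
P=[onplane(d,p,.034,True)[:2] for p in [(285,217),(344,216.5),(343,286.5),(286,285)]]
m=np.mean(P,0);print(m.round(4),[np.linalg.norm(P[i]-P[i-1]).round(4) for i in range(4)])
E
python3 st.py .5537 -.2625 .03
```

```text
[ 0.5533 -0.2628] [np.float64(0.0438), np.float64(0.035), np.float64(0.0451), np.float64(0.0359)]
t 27.32 pos [ 0.5534 -0.2591  0.1181] yaw_y 81.5 F [0.1 0.1 0.3] open 0.0684
units xyz [-0.011 -0.054  1.469]
```

```bash
python3 -m crank '[{"x":-0.01,"y":-0.06,"z":0.6,"roll":0},{"x":0,"y":0,"z":0.5,"roll":0},{"x":0,"y":0,"z":0.35,"roll":0},{"x":0,"y":0,"z":0,"roll":0},{"x":0,"y":0,"z":0,"roll":0}]' 0.44 40;python3 st.py .5535 -.2627 .03; python3 -m crank '[{"x":0,"y":0,"z":0,"roll":0},{"x":0,"y":0,"z":0,"roll":0},{"x":0,"y":0,"z":0,"roll":0}]' 1 40;python3 st.py .5535 -.2627 .03
python3 -c "
from h import *; save('wrist','w25')"
```

```text
t: 27.95
tool_pos: [0.5541, -0.2642, 0.0318]
tool_rot: [0.236, 3.131, -0.002]
contact_force: [0.7, -0.0, -0.7]
opening: 0.0478
t 27.95 pos [ 0.5541 -0.2642  0.0318] yaw_y 81.38 F [ 0.7 -0.  -0.7] open 0.0478
units xyz [0.013 0.024 0.029]
t: 28.32
tool_pos: [0.5544, -0.2647, 0.0324]
tool_rot: [0.236, 3.129, -0.002]
contact_force: [0.1, -0.1, 5.8]
opening: 0.035
t 28.32 pos [ 0.5544 -0.2647  0.0324] yaw_y 81.36 F [ 0.1 -0.1  5.8] open 0.035
units xyz [0.02  0.03  0.039]
```

View pics/w25.png

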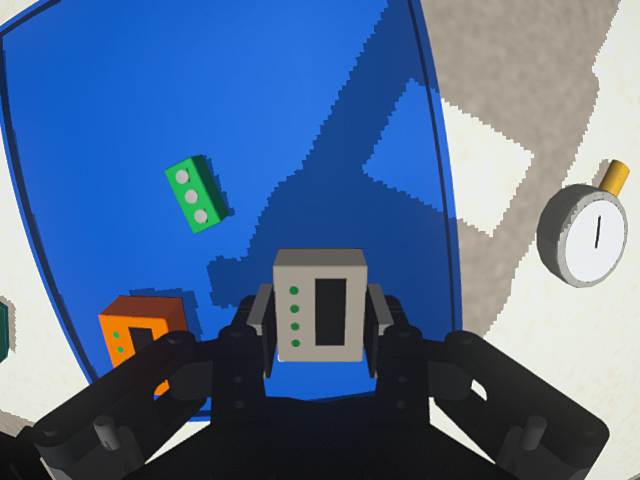

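```bash
python3 -m crank '[{"x":0,"y":0,"z":-0.5,"roll":0},{"x":0,"y":0,"z":-0.9,"roll":0},{"x":0,"y":0,"z":-0.9,"roll":0},{"x":0,"y":0,"z":0,"roll":-0.64},{"x":0.5,"y":0.6,"z":0,"roll":0},{"x":0.5,"y":1,"z":0,"roll":0},{"x":0.5,"y":1,"z":0,"roll":0},{"x":0.5,"y":1,"z":0,"roll":0},{"x":0,"y":1,"z":0,"roll":0},{"x":0,"y":1,"z":0,"roll":0}]' 1 40; python3 -m crank '[{"x":0,"y":1,"z":0,"roll":0},{"x":0,"y":0.9,"z":0,"roll":0},{"x":0,"y":0,"z":0,"roll":0},{"x":0,"y":0,"z":0,"roll":0}]'
python3 -c "
from h import *; save('wrist','w26')"; python3 st.py .4684 .2 .1
```

```text
t: 29.62
tool_pos: [0.4628, 0.0691, 0.1683]
tool_rot: [0.117, 3.138, -0.0]
contact_force: [0.7, 0.3, -0.3]
opening: 0.0348
t: 30.12
tool_pos: [0.4715, 0.181, 0.1678]
tool_rot: [-0.115, -3.139, 0.001]
contact_force: [0.0, 0.6, -0.1]
opening: 0.0348
t 30.18 pos [0.4716 0.1804 0.1679] yaw_y 85.72 F [-0.7  0.  -1.4] open 0.0351
units xyz [0.077 0.322 1.131]
```

View pics/w26.png

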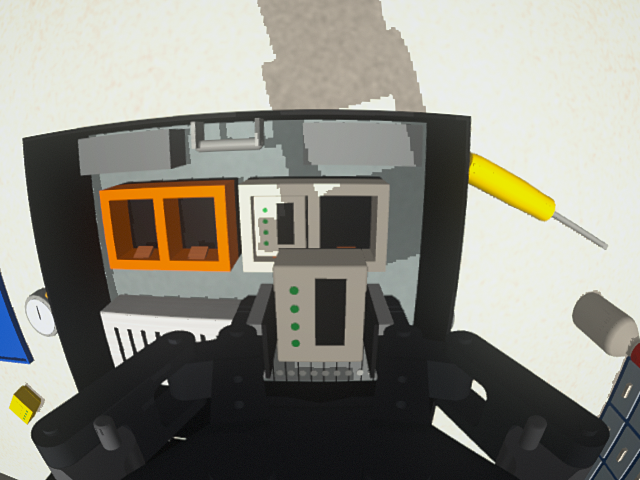

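Run:
```python
from lid import *
d=load('w26')
for z in (.1679+.0018,):
    P=[onplane(d,p,z,True)[:2] for p in [(274,267),(366.5,265),(363.5,358.5),(278,361)]]
    print(np.mean(P,0).round(4),[np.linalg.norm(P[i]-P[i-1]).round(4) for i in range(4)])
c=[(320,196),(373,194),(373,256),(320,256)]
P=[onplane(d,p,.049,True)[:2] for p in c];print(np.mean(P,0).round(4))
```

```text
[0.4699 0.1808] [np.float64(0.0425), np.float64(0.0345), np.float64(0.042), np.float64(0.0358)]
[0.4661 0.1995]
```

```bash
python3 -m crank '[{"x":0.05,"y":0.32,"z":0.4,"roll":0},{"x":0,"y":0,"z":0.6,"roll":0},{"x":0,"y":0,"z":0.35,"roll":0},{"x":0,"y":0,"z":0,"roll":0},{"x":0,"y":0,"z":0,"roll":0}]' 1 40; python3 st.py .4700 .1997 .062;python3 -c "
from h import *; save('wrist','w27')"
```

```text
t: 30.8
tool_pos: [0.4712, 0.1998, 0.0883]
tool_rot: [0.119, 3.138, 0.001]
contact_force: [-0.1, 0.3, -0.6]
opening: 0.0348
t 30.8 pos [0.4712 0.1998 0.0883] yaw_y 85.67 F [-0.1  0.3 -0.6] open 0.0348
units xyz [ 0.02  -0.004  0.439]
```

View pics/w27.png

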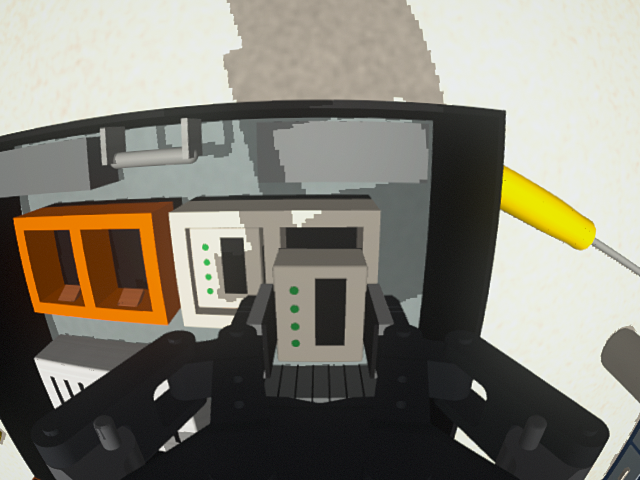

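```bash
python3 -m crank '[{"x":0.01,"y":0,"z":0.15,"roll":0},{"x":0,"y":0,"z":0.15,"roll":0},{"x":0,"y":0,"z":0.12,"roll":0},{"x":0,"y":0,"z":0,"roll":0},{"x":0,"y":0,"z":0,"roll":0}]' 1 40; python3 st.py .4700 .1997 .062; python3 -m crank '[{"x":0,"y":0,"z":0.05,"roll":0},{"x":0,"y":0,"z":0,"roll":0}]' 1 40;python3 st.py; python3 -m crank '[{"x":0,"y":0,"z":0,"roll":0},{"x":0,"y":0,"z":0,"roll":0},{"x":0,"y":0,"z":-0.3,"roll":0},{"x":0,"y":0,"z":-0.5,"roll":0},{"x":0,"y":0,"z":0,"roll":0}]' 0.4 40; python3 st.py;  python3 -m crank '[{"x":0,"y":0,"z":0,"roll":0},{"x":0,"y":0,"z":0,"roll":0},{"x":0,"y":0,"z":0,"roll":0}]' 1 40;python3 st.py .4684 .1998 .060;python3 -c "
from h import *; save('wrist','w28')"
```

```text
t: 31.48
tool_pos: [0.4697, 0.2006, 0.062]
tool_rot: [-0.116, -3.139, 0.0]
contact_force: [0.7, 1.0, -1.3]
opening: 0.035
t 31.48 pos [0.4697 0.2006 0.062 ] yaw_y 85.77 F [ 0.7  1.  -1.3] open 0.035
units xyz [-0.006 -0.014 -0.   ]
t: 31.72
tool_pos: [0.4692, 0.2008, 0.0597]
tool_rot: [-0.116, -3.138, -0.001]
contact_force: [-5.3, 0.6, 6.0]
opening: 0.0349
t 31.73 pos [0.4692 0.2008 0.0597] yaw_y 85.76 F [-5.3  0.6  6. ] open 0.0349
t: 32.35
tool_pos: [0.4724, 0.2012, 0.1112]
tool_rot: [0.116, 3.132, 0.003]
contact_force: [0.0, -0.1, 0.2]
opening: 0.0511
t 32.35 pos [0.4724 0.2012 0.1112] yaw_y 85.76 F [ 0.  -0.1  0.2] open 0.0511
t: 32.72
tool_pos: [0.469, 0.2003, 0.106]
tool_rot: [-0.116, -3.138, 0.001]
contact_force: [0.4, 0.4, -1.4]
opening: 0.0003
t 32.73 pos [0.469  0.2003 0.106 ] yaw_y 85.76 F [ 0.4  0.4 -1.4] open 0.0003
units xyz [ 0.009 -0.009  0.766]
```

View pics/w28.png

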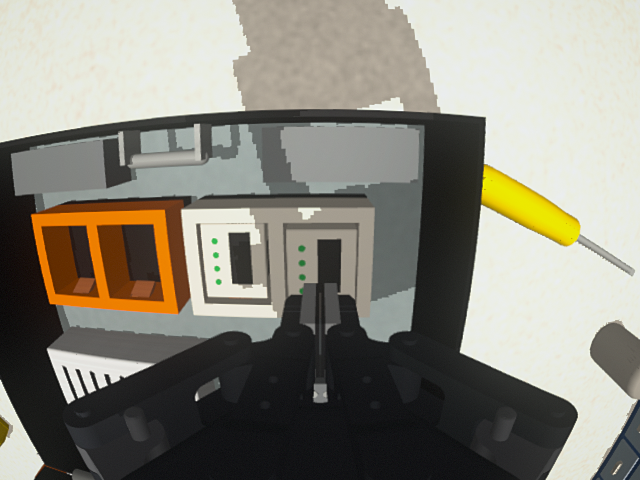

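```bash
python3 -m crank '[{"x":0,"y":0,"z":0.4,"roll":0},{"x":0,"y":0,"z":0.2,"roll":0},{"x":0,"y":0,"z":0.1,"roll":0},{"x":0,"y":0,"z":0.08,"roll":0},{"x":0,"y":0,"z":0.04,"roll":0},{"x":0,"y":0,"z":0,"roll":0},{"x":0,"y":0,"z":0,"roll":0}]' 1 40;python3 st.py .4684 .1998 .060; python3 -m crank '[{"x":0,"y":0,"z":0.05,"roll":0},{"x":0,"y":0,"z":0,"roll":0},{"x":0,"y":0,"z":0,"roll":0}]';python3 st.py
```

```text
t: 33.65
tool_pos: [0.4697, 0.2007, 0.06]
tool_rot: [-0.116, -3.138, 0.0]
contact_force: [-8.5, -2.6, 15.4]
opening: 0.0
t 33.65 pos [0.4697 0.2007 0.06  ] yaw_y 85.77 F [-8.5 -2.6 15.4] open 0.0
units xyz [ 0.021 -0.017  0.   ]
t: 34.02
tool_pos: [0.4701, 0.2008, 0.06]
tool_rot: [-0.115, -3.137, 0.001]
contact_force: [-17.7, -4.4, 32.9]
opening: -0.0003
t 34.02 pos [0.4701 0.2008 0.06  ] yaw_y 85.79 F [-17.7  -4.4  32.9] open -0.0003
```

```bash
python3 -m crank '[{"x":0,"y":0,"z":-0.5,"roll":0},{"x":0,"y":0,"z":-0.9,"roll":0},{"x":0,"y":-0.9,"z":0,"roll":0},{"x":0,"y":-1,"z":0,"roll":0},{"x":0,"y":-1,"z":0,"roll":0},{"x":0,"y":-1,"z":0,"roll":0},{"x":-0.2,"y":-1,"z":0,"roll":0},{"x":-0.5,"y":-1,"z":0,"roll":0},{"x":-0.5,"y":-1,"z":0,"roll":0},{"x":-0.5,"y":-1,"z":0,"roll":0}]' 0.2 40; python3 -m crank '[{"x":-0.5,"y":-1,"z":0,"roll":0},{"x":0,"y":0,"z":0.4,"roll":0.48},{"x":0,"y":0,"z":0,"roll":0},{"x":0,"y":0,"z":0,"roll":0}]';python3 st.py .5664 -.3497 .032
python3 -c "
from h import *; save('wrist','w29')"
```

```text
t: 35.28
tool_pos: [0.5318, -0.2695, 0.1388]
tool_rot: [0.117, 3.138, -0.001]
contact_force: [1.5, 0.9, -0.6]
opening: 0.0685
t: 35.78
tool_pos: [0.5549, -0.3244, 0.115]
tool_rot: [0.204, 3.135, -0.0]
contact_force: [-0.1, -0.1, 1.0]
opening: 0.0684
t 35.77 pos [ 0.5549 -0.3244  0.115 ] yaw_y 82.54 F [-0.1 -0.1  1. ] open 0.0684
units xyz [-0.245 -0.393  1.384]
```

View pics/w29.png

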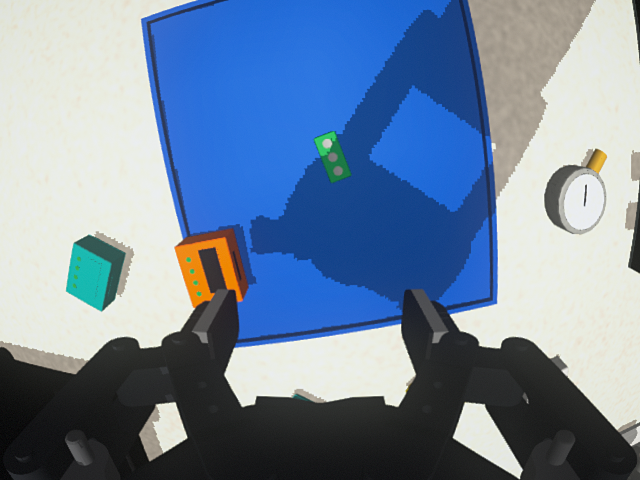

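The orange module has been knocked: it now stands by the tray's right rim at about (210,268), turned. I measure it again.

```bash
python3 -m crank '[{"x":0,"y":-0.95,"z":-0.4,"roll":0},{"x":0,"y":0,"z":0,"roll":0},{"x":0,"y":0,"z":0,"roll":0}]';python3 st.py
python3 -c "
from h import *; d=save('wrist','w30')
cv2.imwrite('pics/c30.png',cv2.resize(d['img'][180:340,200:400],None,fx=3.5,fy=3.5,interpolation=cv2.INTER_CUBIC)[:,:,::-1])"
```

```text
t: 36.2
tool_pos: [0.5477, -0.381, 0.1399]
tool_rot: [0.206, 3.133, -0.001]
contact_force: [-0.1, -0.2, 0.2]
opening: 0.0686
t 36.2 pos [ 0.5477 -0.381   0.1399] yaw_y 82.48 F [-0.1 -0.2  0.2] open 0.0686
```

View pics/w30.png

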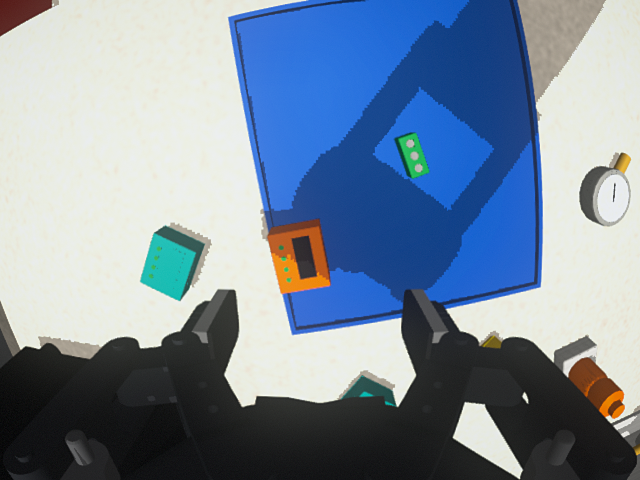

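View pics/c30.png

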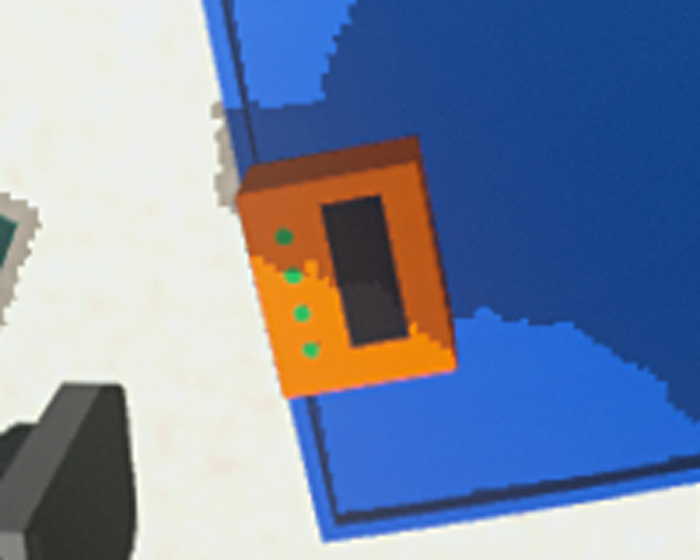

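```bash
python3 - <<'E'
from h import *
d=load('w30')
c=[(238,197),(412,163),(455,370),(288,397)]
P=np.array([onplane(d,(200+x/3.5-.4,180+y/3.5-.4),.034,True)[:2] for x,y in c])
print(P.round(4).tolist(),P.mean(0).round(4),[np.linalg.norm(P[i]-P[i-1]).round(4) for i in range(4)])
for a,b in ((0,3),(1,2),(0,1),(3,2)): v=P[b]-P[a]; print(np.degrees(np.arctan2(v[1],v[0])).round(1))
# label
c=[(322,208),(380,196),(408,336),(353,347)]
P=np.array([onplane(d,(200+x/3.5-.4,180+y/3.5-.4),.034,True)[:2] for x,y in c])
print('label',P.mean(0).round(4),[np.linalg.norm(P[i]-P[i-1]).round(4) for i in range(4)])
for a,b in ((0,3),(1,2),(0,1),(3,2)): v=P[b]-P[a]; print(np.degrees(np.arctan2(v[1],v[0])).round(1))
E
python3 st.py
```

```text
[[0.54, -0.4158], [0.5377, -0.382], [0.5808, -0.3792], [0.5825, -0.4131]] [ 0.5602 -0.3975] [np.float64(0.0426), np.float64(0.0339), np.float64(0.0432), np.float64(0.034)]
3.6
3.8
93.9
92.8
label [ 0.5583 -0.3937] [np.float64(0.0291), np.float64(0.0113), np.float64(0.0291), np.float64(0.0111)]
3.3
2.9
94.6
94.9
t 36.25 pos [ 0.5475 -0.3804  0.1391] yaw_y 82.52 F [ 0.4  0.3 -0.4] open 0.0684
```

```bash
python3 -m crank '[{"x":0,"y":0,"z":0,"roll":-0.8},{"x":0,"y":0,"z":0,"roll":-0.79},{"x":0,"y":0,"z":0,"roll":0},{"x":0,"y":0,"z":0,"roll":0}]' >/dev/null;python3 st.py .5602 -.3975 .032
```

```text
t 36.75 pos [ 0.5475 -0.3805  0.1385] yaw_y 93.37 F [-0.  -0.2  0.2] open 0.068
units xyz [-0.196 -0.296  1.775]
```

```bash
python3 -m crank '[{"x":-0.2,"y":-0.3,"z":0.4,"roll":0},{"x":0,"y":0,"z":0.6,"roll":0},{"x":0,"y":0,"z":0,"roll":0},{"x":0,"y":0,"z":0,"roll":0}]' 0.4 >/dev/null;python3 st.py .5602 -.3975 .032;python3 -c "
from h import *; d=save('wrist','w31')"
```

```text
t 37.25 pos [ 0.5608 -0.3987  0.0798] yaw_y 93.38 F [ 0.3 -1.   2.4] open 0.0512
units xyz [0.01  0.021 0.796]
```

View pics/w31.png

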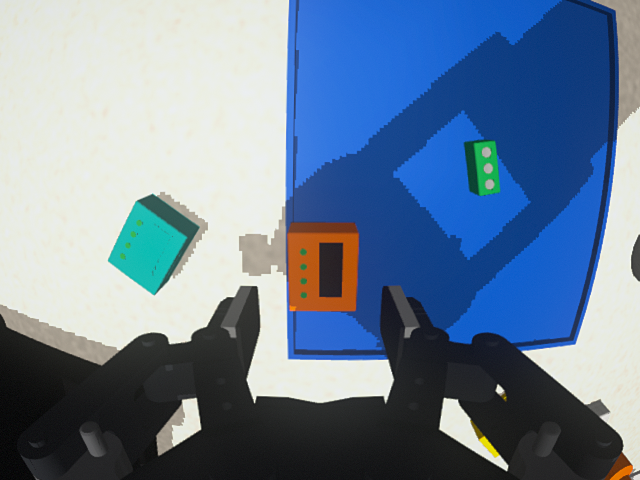

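```bash
python3 - <<'E'
from h import *
d=load('w31')
P=[onplane(d,p,.034,True)[:2] for p in [(288,234),(357,234),(356,310),(290,311)]]
m=np.mean(P,0);print(m.round(4),[np.linalg.norm(P[i]-P[i-1]).round(4) for i in range(4)])
E
python3 -m crank '[{"x":0.01,"y":0.02,"z":0.4,"roll":0},{"x":0,"y":0,"z":0.38,"roll":0},{"x":0,"y":0,"z":0,"roll":0},{"x":0,"y":0,"z":0,"roll":0}]' 0.4 >/dev/null;python3 st.py .5602 -.3975 .032
```

```text
[ 0.5604 -0.3976] [np.float64(0.0427), np.float64(0.0342), np.float64(0.0422), np.float64(0.0353)]
t 37.8 pos [ 0.5602 -0.3978  0.0327] yaw_y 93.39 F [ 0.1 -0.1  0.4] open 0.0513
units xyz [-0.001  0.004  0.012]
```

```bash
python3 -m crank '[{"x":0,"y":0,"z":0,"roll":0},{"x":0,"y":0,"z":0,"roll":0},{"x":0,"y":0,"z":0,"roll":0},{"x":0,"y":0,"z":-0.4,"roll":0},{"x":0,"y":0,"z":-0.9,"roll":0},{"x":0,"y":0,"z":-0.9,"roll":0},{"x":0,"y":0,"z":0,"roll":0.56},{"x":0,"y":0,"z":0,"roll":0.55}]' 1 40;python3 -m crank '[{"x":0.5,"y":0.6,"z":0,"roll":0},{"x":0.6,"y":1,"z":0,"roll":0},{"x":0.6,"y":1,"z":0,"roll":0},{"x":0.55,"y":1,"z":0,"roll":0},{"x":0,"y":1,"z":0,"roll":0},{"x":0,"y":1,"z":0,"roll":0},{"x":0,"y":1,"z":0,"roll":0},{"x":0,"y":0.5,"z":0,"roll":0},{"x":0,"y":0,"z":0,"roll":0},{"x":0,"y":0,"z":0,"roll":0}]'; python3 -c "
from h import *; d=save('wrist','w32')";python3 st.py .4573 .0388 .062
```

```text
t: 38.8
tool_pos: [0.5603, -0.3983, 0.1671]
tool_rot: [0.12, 3.137, -0.005]
contact_force: [-0.1, 0.9, -1.1]
opening: 0.0349
t: 40.05
tool_pos: [0.4661, 0.0179, 0.1647]
tool_rot: [0.116, 3.138, -0.001]
contact_force: [-0.3, -1.2, 0.1]
opening: 0.0346
t 40.1 pos [0.466  0.0176 0.1646] yaw_y 85.7 F [-0.  -0.5 -0.8] open 0.0345
units xyz [0.173 0.342 1.709]
```

View pics/w32.png

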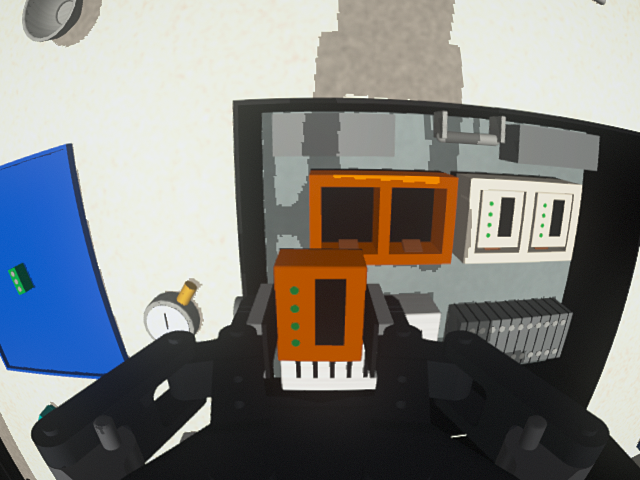

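```bash
python3 -m crank '[{"x":0.14,"y":0.34,"z":0.3,"roll":0},{"x":0,"y":0,"z":0.6,"roll":0},{"x":0,"y":0,"z":0.37,"roll":0},{"x":0,"y":0,"z":0,"roll":0},{"x":0,"y":0,"z":0,"roll":0}]' 1 40 >/dev/null; python3 st.py .4590 .0386 .062;python3 -c "
from h import *; save('wrist','w33')"
```

```text
t 40.73 pos [0.4598 0.0388 0.089 ] yaw_y 85.68 F [-0.9  0.2 -0.3] open 0.0347
units xyz [ 0.015 -0.004  0.449]
```

View pics/w33.png

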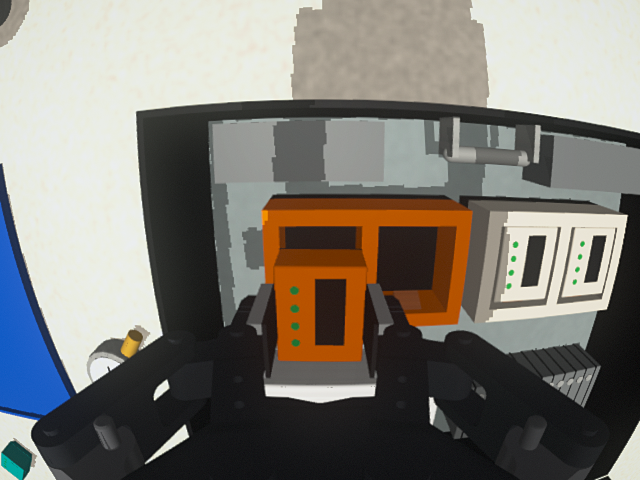

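```bash
python3 -m crank '[{"x":0.01,"y":0,"z":0.15,"roll":0},{"x":0,"y":0,"z":0.15,"roll":0},{"x":0,"y":0,"z":0.14,"roll":0},{"x":0,"y":0,"z":0,"roll":0},{"x":0,"y":0,"z":0,"roll":0}]' 1 40 >/dev/null; python3 st.py .4590 .0386 .062; python3 -m crank '[{"x":0,"y":0,"z":0.05,"roll":0},{"x":0,"y":0,"z":0,"roll":0}]' 1 40 >/dev/null;python3 st.py; python3 -m crank '[{"x":0,"y":0,"z":0,"roll":0},{"x":0,"y":0,"z":0,"roll":0},{"x":0,"y":0,"z":-0.3,"roll":0},{"x":0,"y":0,"z":-0.5,"roll":0},{"x":0,"y":0,"z":0,"roll":0}]' 0.4 40>/dev/null; python3 st.py;  python3 -m crank '[{"x":0,"y":0,"z":0,"roll":0},{"x":0,"y":0,"z":0,"roll":0},{"x":0,"y":0,"z":0,"roll":0}]' 1 40 >/dev/null;python3 st.py .4573 .0388 .060;python3 -c "
from h import *; save('wrist','w34')"
```

```text
t 41.4 pos [0.4563 0.0398 0.0601] yaw_y 85.78 F [-4.5  1.2  0.8] open 0.035
units xyz [-0.046 -0.017 -0.032]
t 41.65 pos [0.4572 0.0398 0.0592] yaw_y 85.79 F [-10.6   1.   14.3] open 0.0345
t: 42.28
tool_pos: [0.4605, 0.0395, 0.1088]
tool_rot: [0.116, 3.134, -0.0]
contact_force: [0.6, -0.6, -0.3]
opening: 0.0512
t 42.27 pos [0.4605 0.0395 0.1088] yaw_y 85.77 F [ 0.6 -0.6 -0.3] open 0.0512
t 42.65 pos [0.4577 0.0396 0.1053] yaw_y 85.76 F [-0.1  0.8  0.4] open 0.0001
units xyz [ 0.004 -0.015  0.755]
```

View pics/w34.png

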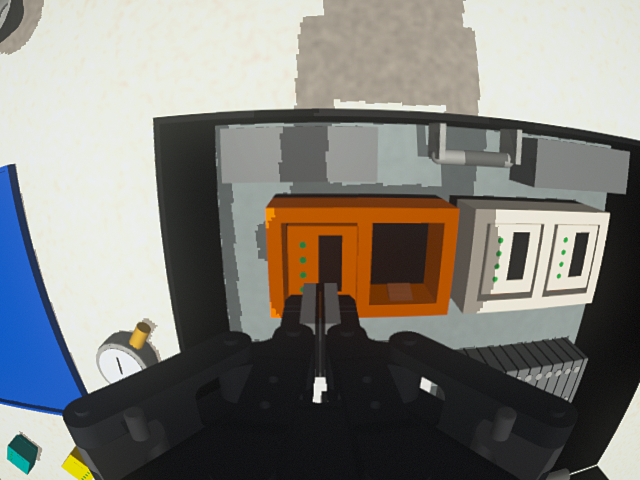

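```bash
python3 -m crank '[{"x":0,"y":0,"z":0.4,"roll":0},{"x":0,"y":0,"z":0.2,"roll":0},{"x":0,"y":0,"z":0.1,"roll":0},{"x":0,"y":0,"z":0.08,"roll":0},{"x":0,"y":0,"z":0.06,"roll":0},{"x":0,"y":0,"z":0,"roll":0},{"x":0,"y":0,"z":0,"roll":0}]' 1 40 >/dev/null;python3 st.py ; python3 -m crank '[{"x":0,"y":0,"z":0.03,"roll":0},{"x":0,"y":0,"z":0,"roll":0},{"x":0,"y":0,"z":0,"roll":0}]'>/dev/null;python3 st.py;python3 -m crank '[{"x":0,"y":0,"z":-0.4,"roll":0},{"x":0.4,"y":0,"z":-0.9,"roll":0},{"x":0.5,"y":0.8,"z":-0.9,"roll":0},{"x":0.5,"y":0.8,"z":-0.9,"roll":0},{"x":0,"y":0,"z":0,"roll":0},{"x":0,"y":0,"z":0,"roll":0}]' ;python3 -c "
from h import *; save('wrist','w35');save('top','t35',(200,190,500,325),2.6);save('scene','s35',(200,50,460,260),3)"
```

```text
t 43.58 pos [0.4587 0.0396 0.06  ] yaw_y 85.79 F [-14.7  -0.1  28.7] open -0.0002
t 43.95 pos [0.459  0.0396 0.0599] yaw_y 85.8 F [-19.8   0.6  40.3] open -0.0002
t: 44.7
tool_pos: [0.3922, 0.1214, 0.218]
tool_rot: [-0.115, -3.139, 0.001]
contact_force: [-1.1, -0.6, -0.1]
opening: -0.0001
```

View pics/w35.png

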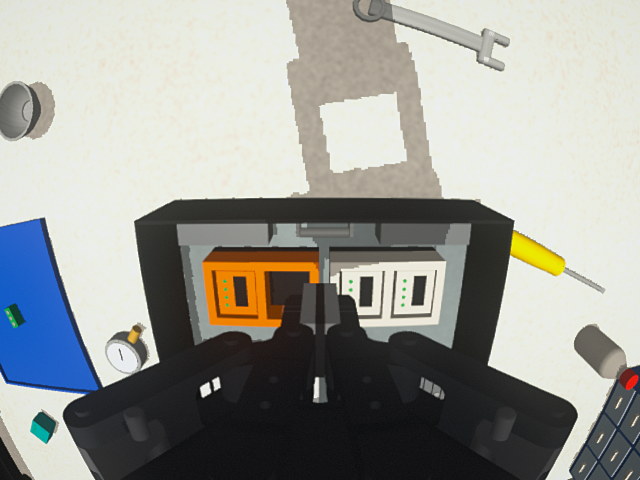

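View pics/t35.png

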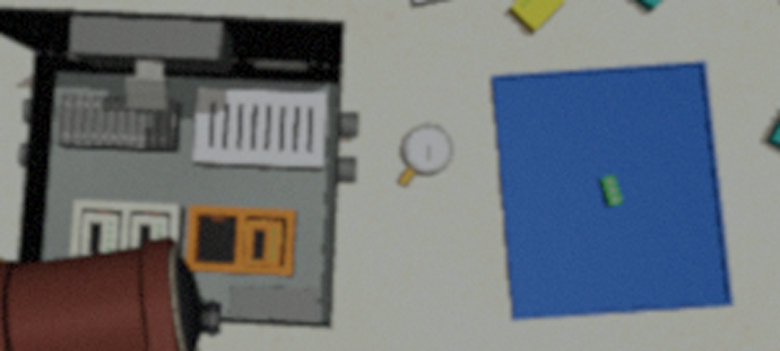

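View pics/s35.png

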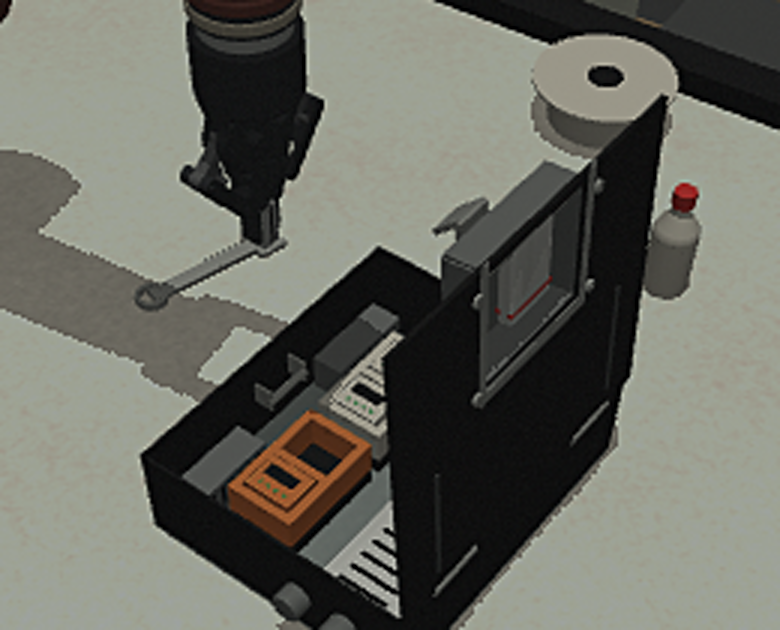

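```bash
python3 -m crank '[{"x":0,"y":-0.3,"z":-0.85,"roll":0},{"x":0,"y":-0.3,"z":-0.85,"roll":0},{"x":0,"y":-0.3,"z":-0.85,"roll":0},{"x":0,"y":-0.3,"z":-0.85,"roll":0},{"x":-0.8,"y":-0.25,"z":0,"roll":0},{"x":-0.8,"y":0,"z":0,"roll":0},{"x":-0.8,"y":0,"z":0,"roll":0},{"x":-0.8,"y":0,"z":0,"roll":0},{"x":-0.85,"y":0,"z":0,"roll":0},{"x":-0.85,"y":0,"z":0,"roll":0}]' 1 40;python3 -m crank '[{"x":0,"y":0,"z":0,"roll":0},{"x":0,"y":0,"z":0,"roll":0}]' 1 40;python3 st.py .6762 .0131 .322;python3 -c "
from h import *; save('wrist','w36')"
```

```text
t: 46.1
tool_pos: [0.6809, 0.0115, 0.4201]
tool_rot: [-0.119, -3.136, -0.0]
contact_force: [-0.0, -0.2, 0.2]
opening: 0.0001
t: 46.35
tool_pos: [0.679, 0.0121, 0.4207]
tool_rot: [-0.118, -3.136, -0.0]
contact_force: [-0.6, -0.7, 0.1]
opening: 0.0003
t 46.35 pos [0.679  0.0121 0.4207] yaw_y 85.69 F [-0.6 -0.7  0.1] open 0.0003
units xyz [0.043 0.013 1.646]
```

View pics/w36.png

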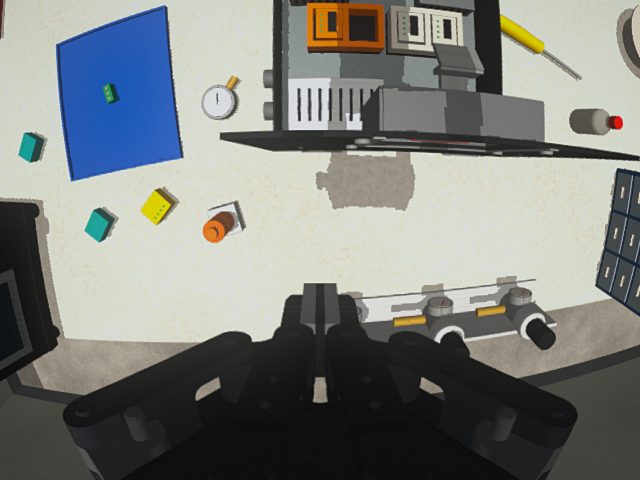

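```bash
python3 -m crank '[{"x":0,"y":0,"z":0.6,"roll":0},{"x":0,"y":0,"z":0.6,"roll":0},{"x":0,"y":0,"z":0.45,"roll":0},{"x":0.4,"y":0,"z":0,"roll":0},{"x":0.3,"y":0,"z":0,"roll":0},{"x":0.2,"y":0,"z":0,"roll":0},{"x":0.18,"y":0,"z":0.02,"roll":0},{"x":0.18,"y":0,"z":0.02,"roll":0},{"x":0.18,"y":0,"z":0.03,"roll":0},{"x":0.18,"y":0,"z":0.04,"roll":0}]' >/dev/null;python3 st.py; python3 -m crank '[{"x":0.17,"y":0,"z":0.06,"roll":0},{"x":0.17,"y":0,"z":0.06,"roll":0},{"x":0.17,"y":0,"z":0.06,"roll":0},{"x":0.17,"y":0,"z":0.07,"roll":0},{"x":0,"y":0,"z":0,"roll":0}]' >/dev/null;python3 st.py;python3 -c "
from h import *; save('wrist','w37');save('scene','s37',(200,50,460,260),3)"
```

```text
t 47.65 pos [0.5816 0.0201 0.317 ] yaw_y 85.76 F [ 2.1 -1.4  3. ] open -0.0004
t 48.27 pos [0.5401 0.0233 0.3007] yaw_y 85.77 F [-0.2 -0.7  0.6] open 0.0001
```

View pics/w37.png

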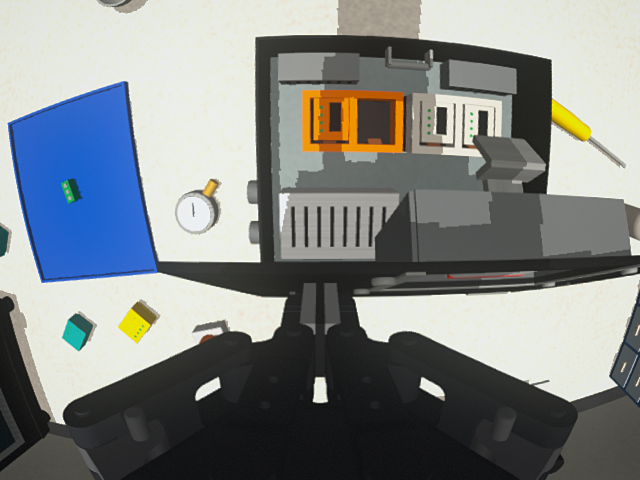

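View pics/s37.png

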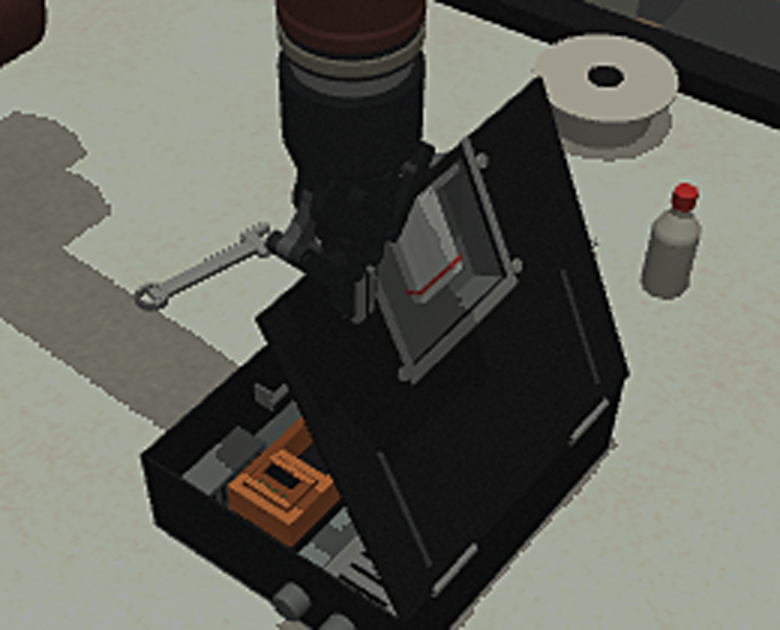

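```bash
python3 -m crank '[{"x":0.21,"y":0,"z":0.12,"roll":0},{"x":0.21,"y":0,"z":0.13,"roll":0},{"x":0.2,"y":0,"z":0.14,"roll":0},{"x":0.18,"y":0,"z":0.16,"roll":0},{"x":0.18,"y":0,"z":0.16,"roll":0},{"x":0.17,"y":0,"z":0.18,"roll":0},{"x":0.15,"y":0,"z":0.19,"roll":0},{"x":0.14,"y":0,"z":0.2,"roll":0},{"x":0.13,"y":0,"z":0.2,"roll":0},{"x":0,"y":0,"z":0,"roll":0}]' >/dev/null;python3 st.py; python3 -c "
from h import *; save('wrist','w38');save('scene','s38',(200,50,460,260),3)"
```

```text
t 49.62 pos [0.4463 0.0302 0.2113] yaw_y 85.76 F [-0.7 -0.7  0.4] open -0.0004
```

View pics/s38.png

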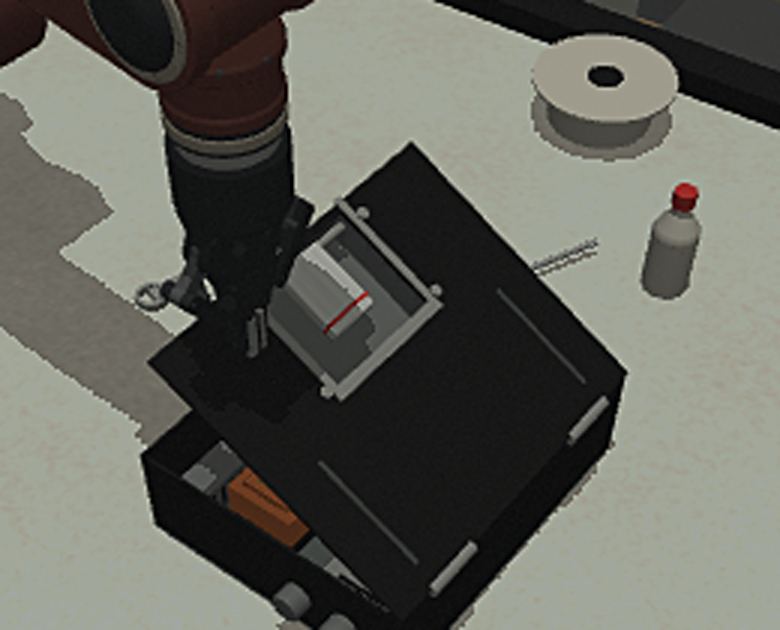

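```bash
python3 -m crank '[{"x":0.1,"y":0,"z":0.22,"roll":0},{"x":0.1,"y":0,"z":0.22,"roll":0},{"x":0.09,"y":0,"z":0.23,"roll":0},{"x":0.06,"y":0,"z":0.24,"roll":0},{"x":0.05,"y":0,"z":0.24,"roll":0},{"x":0.04,"y":0,"z":0.23,"roll":0},{"x":0.02,"y":0,"z":0.18,"roll":0},{"x":0,"y":0,"z":0.15,"roll":0},{"x":0,"y":0,"z":0,"roll":0},{"x":0,"y":0,"z":0,"roll":0}]' >/dev/null;python3 st.py; python3 -c "
from h import *; save('wrist','w39');save('scene','s39',(200,50,460,260),3)"
```

```text
t 50.98 pos [0.4201 0.0321 0.1104] yaw_y 85.76 F [ 1.  -0.4  0.6] open 0.0001
```

View pics/s39.png

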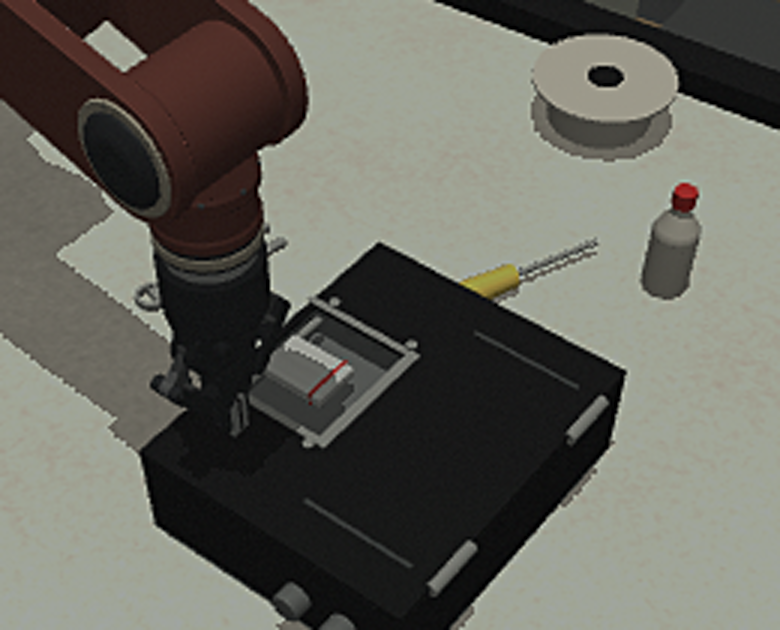

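```bash
python3 -m crank '[{"x":0,"y":0,"z":0.06,"roll":0},{"x":0,"y":0,"z":0.06,"roll":0},{"x":0,"y":0,"z":0,"roll":0},{"x":0,"y":0,"z":0,"roll":0}]' >/dev/null;python3 st.py; python3 -m crank '[{"x":0,"y":0,"z":0.04,"roll":0},{"x":0,"y":0,"z":0,"roll":0},{"x":0,"y":0,"z":0,"roll":0}]' >/dev/null;python3 st.py
```

```text
t 51.58 pos [0.4204 0.0321 0.1059] yaw_y 85.77 F [-9.   0.2 15. ] open -0.0001
t 51.95 pos [0.4205 0.0321 0.1058] yaw_y 85.79 F [-16.2   0.4  29.1] open 0.0002
```

Fully down with 29 N on it. I back off and check.

```bash
python3 -m crank '[{"x":0,"y":0,"z":-0.4,"roll":0},{"x":0,"y":0,"z":-0.9,"roll":0},{"x":0.2,"y":0.2,"z":-0.9,"roll":0},{"x":0.4,"y":0.6,"z":-0.3,"roll":0},{"x":0.4,"y":0.6,"z":0,"roll":0},{"x":0,"y":0,"z":0,"roll":0},{"x":0,"y":0,"z":0,"roll":0}]';python3 -c "
from h import *; save('wrist','w40');save('scene','s40',(200,50,460,260),3)"
```

```text
t: 52.82
tool_pos: [0.3665, 0.1201, 0.2506]
tool_rot: [-0.116, -3.139, 0.001]
contact_force: [-0.0, 0.2, -0.2]
opening: -0.0001
```

View pics/w40.png

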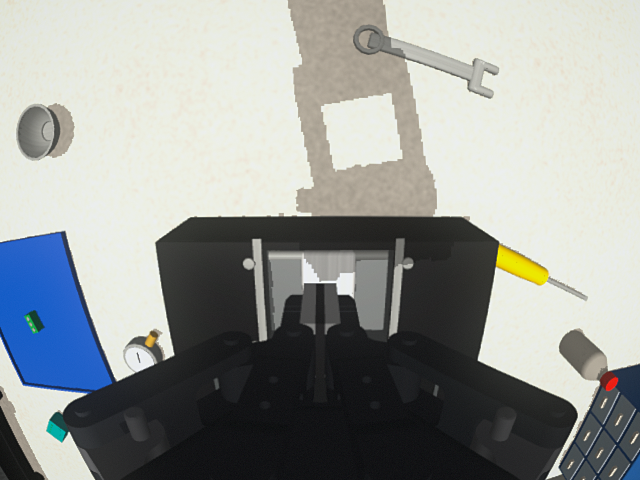

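View pics/s40.png

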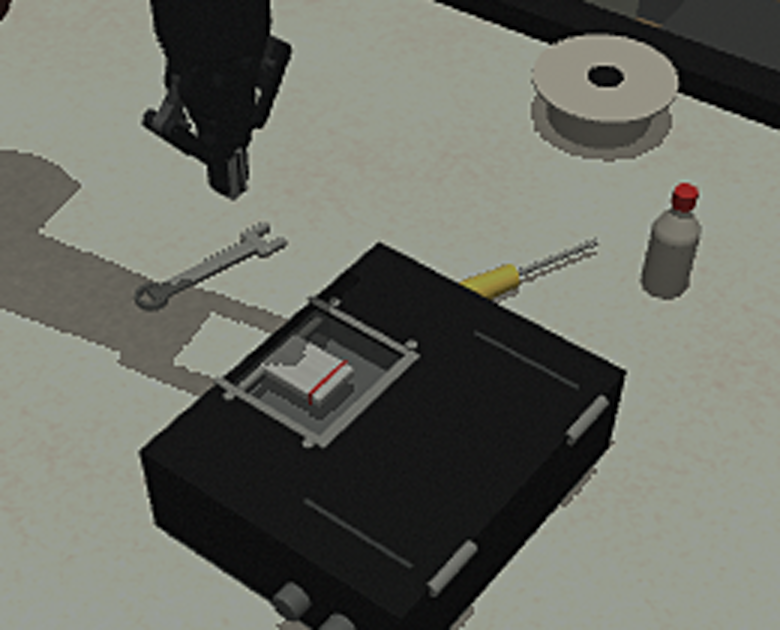

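Run:
```python
from h import *
a=load('scene0')['img'][120:290,235:420].astype(int);b=load('s40')['img'][120:290,235:420].astype(int)
D=np.abs(a-b).max(2);print('changed px >40:',(D>40).sum(),'of',D.size)
cv2.imwrite('pics/cmp.png',np.hstack([cv2.resize(x.astype(np.uint8),None,fx=2.1,fy=2.1) for x in(a,b)])[:,:,::-1])
```

```text
changed px >40: 1257 of 31450
```

View pics/cmp.png

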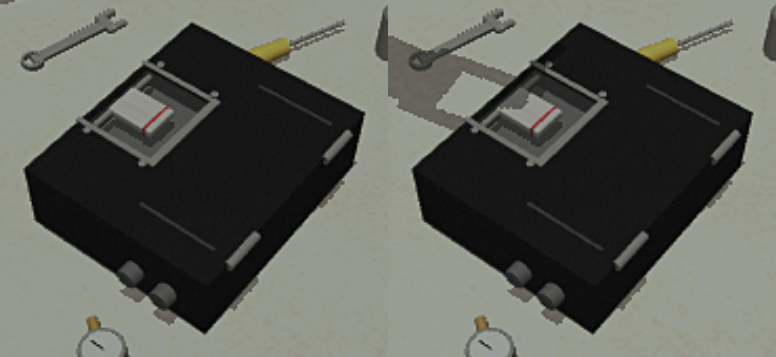

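The side-by-side view shows the lid and paddle where they were at the start. Only the arm's shadow differs, and the gauge and screwdriver have not moved. I hand in.

```bash
python3 -c "
from station import ctrl; print(ctrl.finish_job())"
```

```text
the job is handed in; nothing more can be done
None
```

I handed the job in at about 53 s. The three modules on the tray (two white, one orange) are in bays of their own colour, and the lid is shut. No verdict was reported.

- **Opening:** I gripped the paddle by its sides, tripped the latch and raised the lid with the paddle to about 1.3 rad. After letting go, I pushed the lid on to about 1.49 rad from inside. The paddle lay back in its dish in the pictures.
- **Latch step:** the first pictures put the paddle at only about 0.28 to 0.32 rad, borderline for the 0.3 needed. Tool heights suggested about 0.4. To be sure, I lowered the lid to about 0.04 rad with the paddle still held, at about 0.37 rad by tool height, before raising it.
- **Modules:** each one stopped with the fingertips level with the holder's face, under 18 to 40 N. The orange module had been knocked to the tray's rim during the run; I measured it again and picked it up from there.
- **Closing:** I pushed the lid down until it stopped hard, under 29 N. I did not test the latch by pulling on it.
- **Last checks:** lid, paddle, gauge and screwdriver looked as they did at the start, apart from the arm's shadow. The grease bottle and valve also looked undisturbed in the pictures, though I did not measure them. The robot was clear of everything with about zero contact force. The modules were last seen in their bays just before the lid closed.

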